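# Dry a pair of thin goblets under the lamp

### The arm

A 6-joint arm with a two-finger parallel gripper is mounted at the origin on the work surface. World frame = base frame: x ahead of the robot, y to its left, z up, the work surface at z = 0. Lengths are in m, angles in rad, forces in N, time in s.
With the tool pointing down it reaches from about 0.35 to 0.975 m from the base axis. Payload 7.1 kg.
Tool frame: the origin (TCP) lies midway between the tips of the shut fingers; the grasp point (between the pads) lies 19 mm behind it; z points along the fingers, y is the line along which they close (so a half turn about z gives the same grasp; the last joint's range is limited). The gripper opens to 88 mm and grips with 3 to 60 N. Pads are 20 mm wide; open, the fingers measure 115 mm over their backs; the gripper's body (75 mm by 178 mm) begins 61 mm behind the grasp point.
Start: joints at [1.252, 0.423, 1.63, -0, 1.089, -0.019], TCP at [0.185, 0.597, 0.2] pointing down, gripper open.
Joint ranges: [-3, 3], [-0.9, 2.11], [0.09, 2.58], [-1.31, 4.45], [0.11, 2.69], [-2.54, 2.54]. Speed limits (rad/s): [2.39, 2.39, 3.01, 3.14, 3.14, 3.14].

### API

Orientations are given as [roll, pitch, yaw] about the fixed x, y, z axes, in that order (R = Rz(yaw) Ry(pitch) Rx(roll)).
In Python, from plant import ctrl gives the robot as it stands. The module is installed in compiled form; this text tells all that it offers.
- The arm moves only by the tool send_rows, never from a script. Its argument "plan" is one flat list of numbers, 6 for each row, row after row: the shift along the tool's x, y, z in m, then the turn, a rotation vector about the tool's x, y, z in rad. A call has 1 to 12 rows; each row is the pose to reach, as a shift and turn from the pose commanded when the call began, along the tool's axes at that moment; what a row does not reach only later rows make up. A row lasts 1/12 s, in which the tool goes at most 41.7 mm and 7.16 degrees, less where a joint would pass 70% of its speed; a pose out of reach is approached as far as the arm can. A call with a gripper value outside its range is refused whole. "claw" is the gripper's target within -1 to 1 (shut at 1, half-way at 0, fully open at -1), set as the call begins (left out, the last holds). The fingers move at their own pace and stop on an object; "grip_force" is the grip in N (left out, the last holds). Time passes only in rows, so rows that repeat a pose let the fingers close. It gives the time, the measured TCP pose, the force, the opening and the grip force at its end, in the units of the state.
- ctrl.read_state(): the state, without advancing time (a new reading comes with each control period).
- ctrl.read_camera(name): name is "scene" or "top" or "wrist"; returns a dict with "image" (384x512x3 uint8, red, green, blue), "depth" (384x512 float32, m along the optical axis (not along the pixel's ray), 0 where there is no reading), "camera_matrix" (3x3 intrinsics, pixels), "k1" (the pictures are not rectified: a ray, as slopes to the right and down, at radius r is drawn at 1 + k1 r^2 times it, then the intrinsics apply), "T" (4x4, takes a point from camera to world coordinates). Camera axes: x right, y down, z forward; pixel columns grow to the right and rows downward; lengths in m; the calibration is good to about 2 mm. A picture is of the moment at which its call begins.
- ctrl.hand_in(): hands the job in; it is judged then, once.
The state is a dict: "clock": time; "q": joint angles; "qvel": joint speeds; "effort": joint torques, N m; "tool_pos": TCP position; "ee_rot": TCP orientation; "contact_force": force on the tool from outside, world axes, zero at the start; "ft_torque": the same for the moment, N m; "grip_width": finger opening in m; "grip_force": force on a finger pad.
Only numpy, scipy, OpenCV 4.12 (cv2) and the standard library are available. Lean on these libraries where they do the work, as an engineer would, in place of code of your own. Each camera call takes 0.05 s, during which the arm holds its last target. There are 200 camera calls.

### The job

Stand the two thin-walled wooden goblets upright on the two felt pads of the drying-lamp stand, one on each pad, then switch the lamp on: press the selector knob of the control box in, turn it clockwise as far as it goes and let it spring back out. The goblets crack easily, so grip them lightly and set them down softly without dropping or toppling them; do not strike the lamp, and leave everything else on the bench where it is.

Things in the scene. Friction and masses are not known exactly. Their poses are not given: they have to be found in the camera images.
- goblet_a: One of two alike goblets turned in pale wood, 128 mm tall, about 80 g: foot 54 mm across, stem 13 to 17 mm, bowl from 45 mm up, 56 mm across outside from 85 to 115 mm above the foot, open on top, wall only 3 mm. Origin: centre of the underside, z up. Starts upright. Either may go on either pad. Hold it round the bowl with about 20 N; it cracks when a finger presses with 40 N.
- goblet_b: One of two alike goblets turned in pale wood, 128 mm tall, about 80 g: foot 54 mm across, stem 13 to 17 mm, bowl from 45 mm up, 56 mm across outside from 85 to 115 mm above the foot, open on top, wall only 3 mm. Origin: centre of the underside, z up. Starts upright. Either may go on either pad. Hold it round the bowl with about 20 N; it cracks when a finger presses with 40 N.
- stand: Drying-lamp stand, fixed to the bench: white base plate 300 (x) by 150 (y) by 18 mm, origin at the centre of its underside, its front (-x) roughly to the robot, +x to the lamp column at the rear (20 mm thick, at x = 128 mm, 215 mm high).
- pad_front (a point): Centre of the top of the front round felt pad (84 mm across, top 21 mm above the bench), at x = -62 mm on the stand.
- pad_rear (a point): Centre of the top of the rear felt pad (as the front one), at x = +38 mm on the stand, under the lamp head: to reach it the hand must lean back to the front by some 25 to 40 degrees.
- lamp: Lamp head on the column, fixed: box 115 by 150 by 46 mm over the rear pad. Origin: middle of its open face, 228 mm above the bench. The face looks down and to the front, at 35 degrees: its front edge lies 47 mm nearer the front and 261 mm above the bench, its rear edge 195 mm above it. x runs to the rear and down along the face, y along the width, z out of its back.
- control_box: Grey desk-type case of the lamp's switch, fixed: 150 (x) by 130 (y) by 125 mm high, origin at the centre of its underside; its top slopes at 35 degrees, low (34 mm) at the front (-x) edge, which roughly faces the robot. The knob stands at the middle of the slope, square to it.
- knob_grip (a point): Middle of the knob's bar grip, on the knob's axis, 36 mm out from the sloping face. The black bar is 46 mm long (this point's x), 14 mm thick (y) and 26 mm tall along the axis (z, which points out of the slope, 35 degrees from vertical), on a disc 52 mm across whose top lies 13 mm below this point. The point moves with the knob.
- knob_press (a joint): How far the knob is pressed in along its axis against its spring (m): 0 out, 0.008 fully in; 4 N to start it, 12 N fully in.
- knob_turn (a joint): Turn of the knob clockwise as seen from outside along its axis (rad): 0 off, 1.047 on (60 degrees, end stop). A notch holds it at either end unless it is pressed in by at least 5.5 mm; let go at the end stop it springs out again.
- vase: Bystander: slim turned vase in the same pale wood, 185 mm tall, 72 mm across at most, with a narrow neck. Origin at the centre of its underside.
- tin: Bystander: round steel tin of finishing oil with a screw cap, 71 mm across, 120 mm tall. Origin at the centre of its underside.
- sanding_block: Bystander: cork sanding block 80 (x) by 50 by 30 mm. Origin at the centre of its underside.
- baluster: Bystander: small turned baluster lying along its x, 200 mm long, 36 mm thick. Origin at the middle of its underside.
- gouge: Bystander: turning gouge lying along its x, about 380 mm long, 32 mm thick. Origin at the underside, 190 mm from the handle's end.
- bowl: Bystander: shallow turned bowl, 104 mm across, 40 mm high. Origin at the centre of its underside.
There are look-alikes about, which are no part of the job. Leave any pink look-alike of the control_box alone.

How it is judged:
On the way, in this order (a step that is already met when the one before it is completed fails the run):
1. both goblets stand upright on the felt pads, one on each, and are let go ((((horizontal distance between goblet_a and pad_front below 0.015 m and z of goblet_a in the frame of pad_front between -0.004 and 0.004 m) and (horizontal distance between goblet_b and pad_rear below 0.015 m and z of goblet_b in the frame of pad_rear between -0.004 and 0.004 m)) or ((horizontal distance between goblet_a and pad_rear below 0.015 m and z of goblet_a in the frame of pad_rear between -0.004 and 0.004 m) and (horizontal distance between goblet_b and pad_front below 0.015 m and z of goblet_b in the frame of pad_front between -0.004 and 0.004 m))) and angle between each of goblet_a, goblet_b's own z axis and vertical below 0.06 rad and linear speed of each of goblet_a, goblet_b below 0.02 m/s and contact force between the fingers and goblet_a below 0.3 N and contact force between the fingers and goblet_b below 0.3 N), for 0.2 s.
2. the knob, pressed and turned, has sprung out again in its on position (value of joint knob_turn above 0.9 rad and value of joint knob_press below 0.002 m), for 0.2 s.
At the end, for the whole second after the job is handed in: each goblet stands upright (within 0.06 rad) and at rest on its own felt pad, foot wholly on the felt (centre within 15 mm of the pad's centre, height within 4 mm), and is let go; the knob is turned more than 0.9 rad from off and has sprung back out (pressed in less than 2 mm) (all of step 1 and all of step 2); the robot touches nothing.
It fails at once if a goblet is squeezed too hard by the fingers (contact force between the fingers and goblet_a above 80 N or contact force between the fingers and goblet_b above 80 N).
It fails at once if a goblet is pressed hard on the stand, dropped (falls freely) or toppled (contact force between any of goblet_a, goblet_b and stand above 30 N or (contact force between the fingers and goblet_a below 0.3 N and linear speed of goblet_a above 0.4 m/s) or angle between any of goblet_a, goblet_b's own z axis and vertical above 0.8 rad or (contact force between the fingers and goblet_b below 0.3 N and linear speed of goblet_b above 0.4 m/s)).
It fails at once if the knob is forced round without being pressed in (value of joint knob_turn between 0.25 and 0.8 rad and value of joint knob_press below 0.004 m).
It fails at once if the lamp head is struck (contact force between lamp and anything else above 8 N).
It fails at once if one of the other things on the bench is shifted by more than 30 mm (distance of any of vase, tin, sanding_block, baluster, gouge, bowl from where it was at the start of the episode above 0.03 m).
It also fails if it takes over 72 s, if anything falls off the work surface, if the arm or the gripper's body presses on something with over 40 N, if the wrist force passes 120 N, or if a joint passes its speed limit or range.

## Working session

There is one attempt and no reset: what is moved stays moved. The work goes in short steps, Python scripts to look and compute and a tool call to move; the robot and the scene stay as the last step left them, time stands still between calls to the robot, and variables do not carry over. Pictures are saved under pics/ and viewed, at most 10 in all, crops included, and the job is handed in when it is done.

Besides the shell and the picture viewer there is one more tool, called after "Request:" by a JSON object that holds its "op" and its "data". send_rows: Moves the arm, as the interface text tells. Its arguments: {"type":"object","properties":{"plan":{"type":"array","items":{"type":"number"}},"claw":{"type":"number"},"grip_force":{"type":"number"}},"required":["plan"]}

```bash
mkdir -p pics
cat > h.py <<'E'
import numpy as np, cv2
from plant import ctrl
from scipy.spatial.transform import Rotation as R
def cam(n):
    c=ctrl.read_camera(n); return c
def pts(c):
    K=c["camera_matrix"];d=c["depth"];h,w=d.shape
    u,v=np.meshgrid(np.arange(w),np.arange(h))
    p=cv2.undistortPoints(np.stack([u,v],-1).reshape(-1,1,2).astype(np.float64),K,np.array([c["k1"],0,0,0.]),).reshape(h,w,2)
    P=np.dstack([p*d[...,None],d])
    W=P@c["T"][:3,:3].T+c["T"][:3,3]
    W[d<=0]=np.nan
    return W
E
python3 - <<'E'
from h import *
s=ctrl.read_state();print(s)
ims=[]
for n in("scene","top"):
    c=cam(n);np.savez("%s0.npz"%n,**c);print(n,c["T"].round(3),c["camera_matrix"],c["k1"])
    ims.append(c["image"])
    cv2.imwrite("pics/%s0.png"%n,cv2.resize(c["image"][...,::-1],(800,600),interpolation=cv2.INTER_CUBIC))
E
```

```text
{'clock': 0.0, 'q': array([ 1.25201183e+00,  4.23829165e-01,  1.63066721e+00, -2.10123365e-05,
        1.08861936e+00, -1.89671120e-02]), 'qvel': array([-0.0006247 , -0.00120939,  0.00176379, -0.00112187, -0.00113874,
        0.00109676]), 'effort': array([ 1.16227246e-03, -5.44638097e+01, -2.73658293e+01,  6.44092332e-02,
        2.29505904e-02, -1.39464432e-04]), 'tool_pos': array([0.18436949, 0.59657552, 0.19971798]), 'ee_rot': array([-3.14006950e+00, -1.02881515e-05,  2.84178502e+00]), 'contact_force': array([0.36001667, 0.39424886, 0.53274998]), 'ft_torque': array([-0.00748054,  0.00243565,  0.04669236]), 'grip_force': 0.0, 'grip_width': 0.08793268958582208}
scene [[ 0.036  0.868 -0.495  1.121]
 [ 0.999 -0.027  0.025 -0.094]
 [ 0.009 -0.496 -0.868  1.26 ]
 [ 0.     0.     0.     1.   ]] [[363.39123501   0.         254.34751135]
 [  0.         363.39123501 190.84337894]
 [  0.           0.           1.        ]] -0.08571135479021945
top [[-0.14  -0.97   0.199  0.22 ]
 [-0.99   0.138 -0.024 -0.033]
 [-0.004 -0.2   -0.98   1.554]
 [ 0.     0.     0.     1.   ]] [[419.71152755   0.         250.67873367]
 [  0.         419.71152755 180.37981725]
 [  0.           0.           1.        ]] -0.12702886646774234
```

View pics/scene0.png

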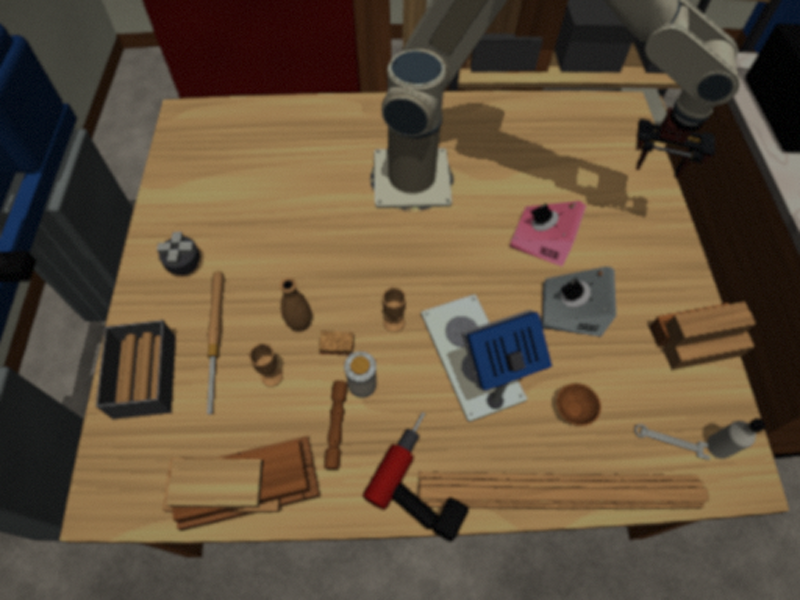

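View pics/top0.png

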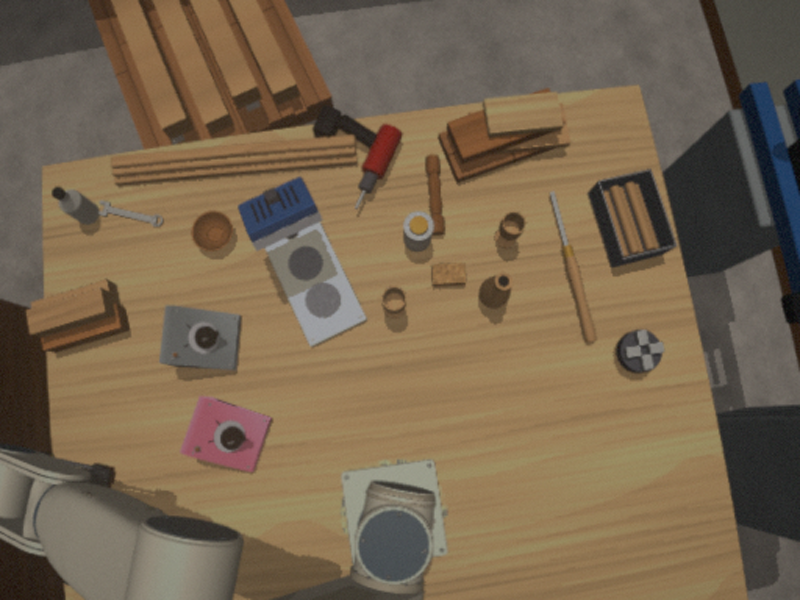

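The scene view (800 px) shows goblets at (394,305) and (265,362), vase at (295,305), stand and blue lamp at (485,350), the grey box at (580,300) and its pink look-alike at (548,230). In the top view the goblets are at (394,300) and (512,227), the pads at (305,263) and (323,300), the grey box at (203,338) and the pink box at (228,435). The grey box is the one meant, because the description says grey.

```bash
cat > m.py <<'E'
from h import *
def circ(P):
    A=np.c_[2*P,np.ones(len(P))];x=np.linalg.lstsq(A,(P**2).sum(1),rcond=None)[0]
    return x[:2].round(4),round(float(np.sqrt(x[2]+x[0]**2+x[1]**2)),4)
C={}
for n in("scene","top"):
    c=dict(np.load(n+"0.npz"));C[n]=(c,pts(c))
if __name__=="__main__":
  s=1.5625
  for nm,(u,v) in dict(near=(394,300),far=(512,227),vase=(495,290),tin=(418,230),padf=(323,300),padr=(305,263),box=(203,338),lamp=(280,212)).items():
    print(nm,C["top"][1][int(v/s),int(u/s)].round(3))
  for n,(c,W) in C.items():
    print(n,"bench z",np.nanmedian(W[230:300,150:300,2] if n=="scene" else W[210:270,180:380,2]))
    for nm,uv in dict(near=(394,300),far=(512,227)).items():
      g=C["top"][1][int(uv[1]/s),int(uv[0]/s),:2]
      Q=W[(np.hypot(*(W[...,:2]-g).transpose(2,0,1))<.07)]
      r=Q[(Q[:,2]>.12)&(Q[:,2]<.14)]
      # robust: min enclosing circle of the rim / also foot
      print(nm,"rim n",len(r),"zmax",np.nanpercentile(Q[:,2],99).round(3),[np.round(k,4) for k in cv2.minEnclosingCircle(r[:,:2].astype(np.float32))],circ(r[:,:2]))
E
python3 m.py
```

```text
near [ 0.478 -0.068  0.073]
far [ 0.614 -0.367  0.069]
vase [ 0.459 -0.287  0.145]
tin [ 0.622 -0.142  0.123]
padf [0.51  0.099 0.028]
padr [0.607 0.13  0.023]
box [0.443 0.363 0.137]
lamp [0.656 0.141 0.283]
scene bench z 0.0015981235738020683
near rim n 66 zmax 0.13 [array([ 0.4716, -0.0698]), np.float64(0.0288)] (array([ 0.472 , -0.0689]), 0.0258)
far rim n 71 zmax 0.13 [array([ 0.605 , -0.3646]), np.float64(0.0288)] (array([ 0.6059, -0.3644]), 0.0262)
top bench z -0.00043032895929906445
near rim n 55 zmax 0.131 [array([ 0.4737, -0.0666]), np.float64(0.0279)] (array([ 0.4731, -0.0663]), 0.0258)
far rim n 65 zmax 0.129 [array([ 0.6076, -0.3619]), np.float64(0.0297)] (array([ 0.6074, -0.3621]), 0.0261)
```

Run:
```python
from m import *
c,W=C["top"]; im=c["image"].astype(int)
# stand plate: white-ish pixels, z~.018
X,Y,Z=W.transpose(2,0,1)
sat=im.max(-1)-im.min(-1)
w=(abs(Z-.019)<.008)&(sat<45)&(X>.4)
n,l,st,ce=cv2.connectedComponentsWithStats(w.astype(np.uint8))
k=1+np.argsort(-st[1:,4])[:3]
for i in k:
    P=W[l==i][:,:2].astype(np.float32);print(st[i],cv2.minAreaRect(P))
# pads: darker 
i=k[0];x0,y0,ww,hh,_=st[i]
print("bright",np.percentile(im[l==i].mean(-1),[5,25,50,75,95]))
# lamp: blue
c2,W2=C["scene"];
for nme,(c,W) in C.items():
    im=c["image"].astype(int);X,Y,Z=W.transpose(2,0,1)
    b=(im[...,2]>im[...,0]+30)&(X>.4)&(X<1.1)&(abs(Y)<.6)&(Z>.15)
    P=W[b];print(nme,"lamp",len(P),P.min(0),P.max(0))
    q=P-P.mean(0);print(np.linalg.svd(q,full_matrices=False)[2].round(3),P.mean(0))
    # grey box slope
    g=(im.max(-1)-im.min(-1)<30)&(Z>.03)&(Z<.15)&(X>.35)&(X<.8)&(Y>.1)&(Y<.6)
    n,l,st,ce=cv2.connectedComponentsWithStats(g.astype(np.uint8))
    i=1+np.argmax(st[1:,4]);P=W[l==i]
    print(nme,"box",st[i],P.min(0),P.max(0),P.mean(0))
    np.save(nme+"_box.npy",P)
```

```text
[ 170  142   65   80 2676] ((0.5562812089920044, 0.11372306942939758), (0.27013099193573, 0.15047527849674225), 18.168365478515625)
[490 107  21  71 156] ((0.5498266816139221, -1.0817067623138428), (0.2954097390174866, 0.01453433372080326), 0.23731210827827454)
[352 122  12  35 113] ((0.6350148320198059, -0.498590350151062), (0.13909202814102173, 0.015602456405758858), 2.9461615085601807)
bright [ 75.         105.66666667 119.         156.66666667 159.66666667]
scene lamp 1584 [0.61545406 0.06643113 0.23084316] [0.74026055 0.22840237 0.30064537]
[[ 0.331 -0.944 -0.014]
 [ 0.771  0.279 -0.572]
 [-0.544 -0.179 -0.82 ]] [0.67586037 0.14490753 0.26858616]
scene box [ 348  171   46   42 1585] [0.37843322 0.29805217 0.03012007] [0.53123765 0.46465424 0.13246316] [0.46769009 0.38170189 0.08457445]
top lamp 649 [0.61468205 0.07100567 0.23419423] [0.73829853 0.2309422  0.30334558]
[[-0.28   0.96  -0.021]
 [-0.797 -0.22   0.563]
 [ 0.536  0.175  0.826]] [0.66832601 0.1490214  0.2746978 ]
top box [ 102  196   51   40 1729] [0.37991007 0.29981254 0.03068054] [0.52823886 0.46930175 0.13720751] [0.45178083 0.38395841 0.08664945]
```

Run:
```python
from m import *
for nme,(c,W) in C.items():
    im=c["image"].astype(int);X,Y,Z=W.transpose(2,0,1)
    sat=im.max(-1)-im.min(-1); br=im.mean(-1)
    # pads
    for nm,g in (("front",(.5116,.0991)),("rear",(.6066,.1303))):
        m=(np.hypot(X-g[0],Y-g[1])<.055)&(abs(Z-.021)<.012)&(br<135)&(sat<45)
        if m.sum()>20:
            P=W[m];print(nme,nm,m.sum(),cv2.minEnclosingCircle(P[:,:2].astype(np.float32)),P.mean(0).round(4))
    P=np.load(nme+"_box.npy");
    # slope plane RANSAC
    best=None;rng=np.random.default_rng(0)
    for _ in range(500):
        a=P[rng.choice(len(P),3)];nn=np.cross(a[1]-a[0],a[2]-a[0]);nn/=np.linalg.norm(nn)+1e-9
        k=abs((P-a[0])@nn)<.003
        if best is None or k.sum()>best.sum(): best=k
    Q=P[best];o=Q.mean(0);nn=np.linalg.svd(Q-o,full_matrices=False)[2][2];nn*=np.sign(nn[2])
    print(nme,"normal",nn.round(3),"tilt",np.degrees(np.arccos(nn[2])).round(1),"az",np.degrees(np.arctan2(nn[1],nn[0])).round(1),"o",o.round(4),best.sum(),len(P))
    rect=cv2.minAreaRect(Q[:,:2].astype(np.float32));print("rect",rect)
    # black knob
    d=(W-o)@nn
    m=(np.hypot(X-rect[0][0],Y-rect[0][1])<.06)&(d>.02)&(d<.065)
    B=W[m];print("knob pts",len(B),"d pct",np.percentile(d[m],[5,50,95]).round(4),"br",np.percentile(br[m],[10,50,90]))
    mb=m&(br<70)&(d>.03);B=W[mb];xb=np.cross([0,1,0],nn)
    e1=np.array([-nn[2],0,nn[0]]);e1=-np.array([nn[0]*nn[2],nn[1]*nn[2],nn[2]**2-1]);e1=-e1/np.linalg.norm(e1); # up-slope... sign checked below
    e2=np.cross(nn,e1)
    uv=np.c_[(B-o)@e1,(B-o)@e2].astype(np.float32);print("bar",len(B),B.mean(0).round(4),"d",d[mb].mean().round(4),"e1",e1.round(3),cv2.minAreaRect(uv))
    s=1.0
    x0,y0=(340,160) if nme=="scene" else (90,180)
    cv2.imwrite("pics/knob_%s.png"%nme,cv2.resize(c["image"][y0:y0+75,x0:x0+75,::-1],(400,400),interpolation=cv2.INTER_CUBIC))
a=[cv2.imread("pics/knob_%s.png"%n) for n in C];cv2.imwrite("pics/knob.png",np.hstack(a))
```

```text
scene front 272 ((0.5172169804573059, 0.09572361409664154), 0.04867691546678543) [0.5097 0.0875 0.0217]
scene rear 172 ((0.6102838516235352, 0.11122913658618927), 0.0492413155734539) [0.6141 0.0957 0.0199]
scene normal [ 0.126 -0.529  0.839] tilt 33.0 az -76.6 o [0.4677 0.3817 0.0846] 1585 1585
rect ((0.4528792202472687, 0.38204225897789), (0.1513853222131729, 0.13332979381084442), 78.72327423095703)
knob pts 137 d pct [0.0206 0.0315 0.0481] br [ 5.66666667 13.         54.06666667]
bar 75 [0.4477 0.3503 0.1171] d 0.0414 e1 [ 0.194 -0.816 -0.544] ((0.003139238804578781, -0.02257319912314415), (0.046659208834171295, 0.03381066769361496), 10.274327278137207)
top front 455 ((0.51854008436203, 0.10138809680938721), 0.04942186549305916) [0.517  0.1004 0.0205]
top rear 643 ((0.6066539883613586, 0.13045205175876617), 0.054903823882341385) [0.606  0.1301 0.0199]
top normal [-0.13  -0.531  0.837] tilt 33.1 az -103.8 o [0.4518 0.384  0.0866] 1729 1729
rect ((0.45378559827804565, 0.38531407713890076), (0.15325352549552917, 0.1296611875295639), 79.4251937866211)
knob pts 119 d pct [0.0208 0.0271 0.0504] br [40.         44.66666667 58.4       ]
bar 53 [0.4477 0.3524 0.1196] d 0.0449 e1 [-0.199 -0.813 -0.547] ((0.006518445909023285, 0.008422257378697395), (0.04127155989408493, 0.02567087486386299), 24.876466751098633)
```

View pics/knob.png

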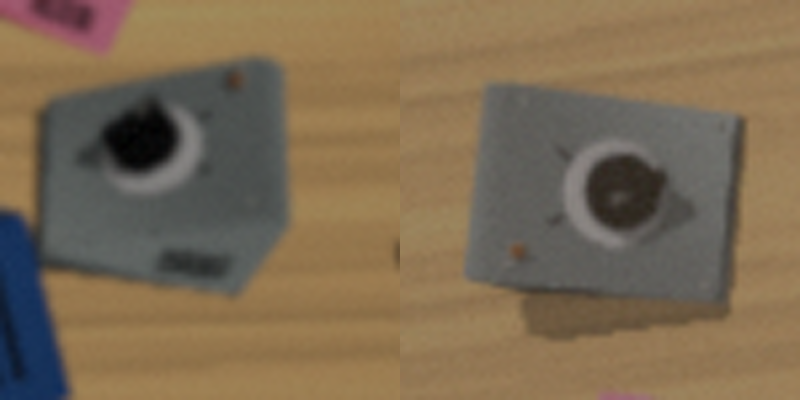

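```bash
cat >> h.py <<'E'
def Rt(psi,th,sgn=1):
    p,t=np.radians(psi),np.radians(th)
    z=np.array([np.sin(t)*np.cos(p),np.sin(t)*np.sin(p),-np.cos(t)]);y=sgn*np.array([-np.sin(p),np.cos(p),0])
    return np.c_[np.cross(y,z),y,z]
def go(G,Rm,back=.019):
    """shift/turn from present tool pose so that the grasp point (back m behind TCP) is at G"""
    s=ctrl.read_state();R0=R.from_euler("xyz",s["ee_rot"]).as_matrix()
    T=np.array(G)+back*Rm[:,2]
    print("t",round(s["clock"],2),"shift",(R0.T@(T-s["tool_pos"])).round(4),"rv",R.from_matrix(R0.T@Rm).as_rotvec().round(3),"q",s["q"].round(2),"F",s["contact_force"].round(1),"w",round(s["grip_width"],4),"gf",s["grip_force"])
E
python3 - <<'E'
from m import *
yaw=np.radians(18.2);L=R.from_euler("xyz",[0,np.radians(35),yaw]).as_matrix()
S=np.array([.5705,.1184])
for nme,(c,W) in C.items():
    im=c["image"].astype(int);X,Y,Z=W.transpose(2,0,1)
    b=(im[...,2]>im[...,0]+30)&(X>.4)&(X<1.1)&(abs(Y)<.6)&(Z>.15)
    q=W[b]@L;lo,hi=np.percentile(q,[1,99],axis=0);mz=np.median(q[:,2])
    print(nme,lo.round(4),hi.round(4),mz)
    o=L@np.array([hi[0]-.0575 if 0 else (lo[0]+hi[0])/2,(lo[1]+hi[1])/2,mz-.046]);print("lamp origin",o.round(4),"stand frame",((o[:2]-S)@np.array([[np.cos(yaw),-np.sin(yaw)],[np.sin(yaw),np.cos(yaw)]])).round(4))
    P=np.load(nme+"_box.npy");best=np.zeros(len(P),bool);rng=np.random.default_rng(0)
    for _ in range(500):
        a=P[rng.choice(len(P),3,replace=False)];nn=np.cross(a[1]-a[0],a[2]-a[0]);n1=np.linalg.norm(nn)
        if n1<1e-5: continue
        k=abs((P-a[0])@nn/n1)<.003
        if k.sum()>best.sum(): best=k
    Q=P[best];o=Q.mean(0);nn=np.linalg.svd(Q-o,full_matrices=False)[2][2];nn*=np.sign(nn[2])
    print("box n",nn.round(3),np.degrees(np.arccos(nn[2])),np.degrees(np.arctan2(nn[1],nn[0])),"o",o.round(4),best.sum(),len(P),cv2.minAreaRect(Q[:,:2].astype(np.float32)))
    d=(W-o)@nn
    m=(np.hypot(X-.4535,Y-.37)<.06)&(d>.008)&(d<.07)
    e1=np.array([0,0,1])-nn[2]*nn;e1/=np.linalg.norm(e1);e2=np.cross(nn,e1)
    br=im.mean(-1)
    for t in((.008,.03),(.03,.07)):
        k=m&(d>t[0])&(d<t[1]);B=W[k];uv=np.c_[(B-o)@e1,(B-o)@e2].astype(np.float32)
        print(t,len(B),"mean",B.mean(0).round(4),"d95",np.percentile(d[k],95).round(4),cv2.minAreaRect(uv),"br",np.median(br[k]),"o uv center",)
for nm,(x,y) in dict(vase=(.459,-.287),tin=(.622,-.142),sand=(.52,-.19)).items():
    W=C["top"][1];m=(np.hypot(W[...,0]-x,W[...,1]-y)<.08)&(W[...,2]>.02);print(nm,W[m][:,:2].mean(0).round(3),W[m][:,2].max())
s=ctrl.read_state();c=cam("wrist");R0=R.from_euler("xyz",s["ee_rot"]).as_matrix()
print("cam in tool",(R0.T@(c["T"][:3,3]-s["tool_pos"])).round(3),(R0.T@c["T"][:3,:3]).round(2),c["camera_matrix"][0,0])
for sg in(1,-1):
    go((.4725,-.068,.097),Rt(-5,40,sg));
print(C["top"][0]["T"][:3,3])
E
```

```text
scene [ 0.3562 -0.1425  0.6076] [0.4672 0.0008 0.619 ] 0.6143396756748086
lamp origin [0.6522 0.1399 0.2294] stand frame [ 0.0843 -0.0051]
box n [-0.113 -0.547  0.829] 33.986696858295616 -101.67898526373988 o [0.4566 0.3771 0.0836] 785 1585 ((0.451399564743042, 0.37604135274887085), (0.13902044296264648, 0.13276658952236176), 78.9417953491211)
(0.008, 0.03) 84 mean [0.4574 0.3661 0.1027] d95 0.0279 ((-0.006505127996206284, 0.0026017427444458008), (0.11294624954462051, 0.04554511979222298), 0.4025658071041107) br 11.166666666666668 o uv center
(0.03, 0.07) 74 mean [0.4474 0.3501 0.1173] d95 0.051 ((-0.005923819728195667, 0.00590282678604126), (0.046237822622060776, 0.019798915833234787), 32.505401611328125) br 17.666666666666668 o uv center
top [ 0.3566 -0.1376  0.6102] [0.4625 0.0031 0.6195] 0.6160240253551721
lamp origin [0.6503 0.143  0.232 ] stand frame [ 0.0835 -0.0015]
box n [-0.124 -0.555  0.822] 34.67243362374953 -102.64090871403397 o [0.453  0.3804 0.0821] 893 1729 ((0.4522905647754669, 0.38000479340553284), (0.14000624418258667, 0.12951332330703735), 78.68309783935547)
(0.00
[... 243 characters left out ...]
0022800976876169443, -0.0014565568417310715), (0.039064470678567886, 0.029692094773054123), 54.15622329711914) br 44.16666666666667 o uv center
vase [ 0.461 -0.29 ] 0.19021957243108178
tin [ 0.63  -0.153] 0.12745889749816675
sand [ 0.532 -0.207] 0.03902642148586266
cam in tool [ 0.07  -0.001 -0.183] [[ 0.   -0.97 -0.26]
 [ 1.    0.    0.  ]
 [-0.   -0.26  0.97]] 332.4416182595405
t 0.15 shift [-0.4835 -0.5472  0.1181] rv [-0.075 -0.696 -0.203] q [ 1.25  0.42  1.63 -0.    1.09 -0.02] F [-0.  -0.1  0.4] w 0.0877 gf 0.0
t 0.15 shift [-0.4835 -0.5472  0.1181] rv [-1.006  0.109  2.763] q [ 1.25  0.42  1.63 -0.    1.09 -0.02] F [-0.  -0.1  0.4] w 0.0877 gf 0.0
[ 0.22045615 -0.03292137  1.55358265]
```

Request:
{"op": "send_rows", "data": {"plan": [-0.015,-0.007,-0.01,0,0,0,-0.045,-0.02,-0.03,0,0,0,-0.08,-0.037,-0.05,0,0,0,-0.115,-0.053,-0.06,0,0,0,-0.15,-0.07,-0.06,0,0,0,-0.185,-0.086,-0.06,0,0,0,-0.22,-0.102,-0.06,0,0,0,-0.255,-0.118,-0.06,0,0,0,-0.285,-0.132,-0.06,0,0,0,-0.305,-0.142,-0.06,0,0,0,-0.32,-0.149,-0.06,0,0,0,-0.32,-0.149,-0.06,0,0,0], "claw": -1, "grip_force": 20}}

```text
clock: 1.15
tool_pos: [0.4486, 0.3574, 0.261]
ee_rot: [-3.141, 0.001, 2.838]
contact_force: [0.4, -0.6, 0.2]
grip_width: 0.0875
grip_force: 0.0
```

Run:
```python
from m import *
c=cam("wrist");np.savez("w1.npz",**c)
cv2.imwrite("pics/w1.png",cv2.resize(c["image"][...,::-1],(640,480)))
# next: view stand
go((.54,.108,.36),Rt(15,0,1),0)
```

```text
t 1.2 shift [-0.1631 -0.2115 -0.0991] rv [-0.     0.    -0.565] q [ 0.65  0.28  1.69 -0.    1.17 -0.61] F [-0.4  1.4 -0.7] w 0.0877 gf 0.0
```

View pics/w1.png

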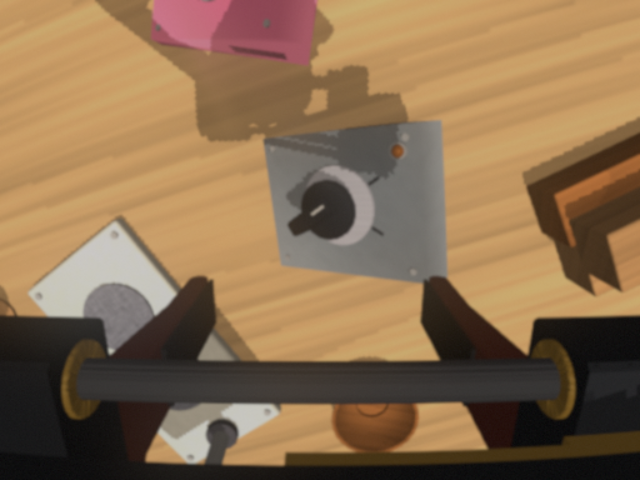

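The wrist view (640 px) shows the grey box with its knob at (330,208). The bar nub is at (297,222) and the pointer runs toward the off mark at (375,182); the on mark is at (377,231), clockwise. The front pad is at (118,312). Next I'll measure the knob's relief and the pads.

```bash
cat > k.py <<'E'
from m import *
import sys
def knob(c,az=-101.5,c0=np.array([.4530,.3800,.0795])):
    W=pts(c);im=c["image"];n=Rt(0,0)[:,2]
    t=np.radians(35);a=np.radians(az);n=np.array([np.sin(t)*np.cos(a),np.sin(t)*np.sin(a),np.cos(t)])
    ex=np.array([-np.cos(t)*np.cos(a),-np.cos(t)*np.sin(a),np.sin(t)]) # uphill
    ey=np.cross(n,ex)
    q=(W-c0)@np.c_[ex,ey,n];return W,q,n,ex,ey,c0
if __name__=="__main__":
    c=dict(np.load(sys.argv[1]));W,q,n,ex,ey,c0=knob(c)
    face=(abs(q[...,0])<.06)&(abs(q[...,1])<.055)&(abs(q[...,2])<.012)
    A=q[face];print("face z med",np.median(A[:,2]),"slopes",np.linalg.lstsq(np.c_[A[:,:2],np.ones(len(A))],A[:,2],rcond=None)[0].round(3))
    z0=np.median(A[:,2])
    near=(np.hypot(q[...,0],q[...,1])<.05)
    br=c["image"].mean(-1)
    h=np.histogram(q[near][:,2]-z0,bins=np.arange(-.01,.07,.004));print(dict(zip((h[1][:-1]*1e3).round().astype(int).tolist(),h[0].tolist())))
    # ortho map: height over (ex,ey), 2 mm cells
    g=np.full((41,41),-9.);b=np.full((41,41),-1.)
    for (x,y,z),v in zip(q[near],br[near]):
        i,j=int(round(20-x/.0025)),int(round(20-y/.0025))
        if 0<=i<41 and 0<=j<41 and z-z0>g[i,j]: g[i,j]=z-z0;b[i,j]=v
    print("height mm, rows uphill->down, cols left=+ey")
    for r in g[::2,::2]: print(" ".join("%3d"%(v*1e3) if v>-1 else "  ." for v in r))
E
python3 k.py w1.npz
python3 - <<'E'
from m import *
c=dict(np.load("w1.npz"));W=pts(c);im=c["image"].astype(int);X,Y,Z=W.transpose(2,0,1)
br=im.mean(-1);sat=im.max(-1)-im.min(-1)
pad=(np.hypot(X-.5116,Y-.0991)<.06)&(abs(Z-.021)<.01)
print(np.percentile(br[pad],[5,25,50,75,95]))
for t in(110,140,170):
    m=(pad&(br<t)).astype(np.uint8)
    n,l,st,ce=cv2.connectedComponentsWithStats(m)
    if n>1:
        i=1+np.argmax(st[1:,4]);P=W[l==i];print(t,len(P),P[:,2].mean(),cv2.minEnclosingCircle(P[:,:2].astype(np.float32)))
E
```

```text
face z med 0.0024439602541355553 slopes [0.003 0.014 0.003]
{-10: 0, -6: 13, -2: 2593, 2: 1083, 6: 0, 10: 6, 14: 83, 18: 212, 22: 792, 26: 40, 30: 52, 34: 45, 38: 43, 42: 59, 46: 449, 50: 10, 54: 0, 58: 0, 62: 0}
height mm, rows uphill->down, cols left=+ey
  .   .   .   .   .   .   .   .   0   0   0  -1   .   .   .   .   .   .   .   .   .
  .   .   .   .   .   .   1   0   1   0   0   0   0   0   0   .   .   .   .   .   .
  .   .   .   .   0   0   0   1   1   0   0   0   0   0   0   0   0   .   .   .   .
  .   .   .   0   1   1   0   0   0   0   1   0   0   0   0   0   0   0   .   .   .
  .   .   0   0   0   1   1   0   3   3   3   2   2   1   1   0  -1   0   0   .   .
  .   .   0   0   0   0   4   3   3   3   3   4   3   3   2   1   0   0   0   .   .
  .   1   1   0   1   3   3   3  22  23  23  23  19   3   4   2   0   0   0   0   .
  .   0   0   1   3   3   3  41  48  48  24  23  23  23   3   3   0   0   0   0   .
  .   1   0   0   3   3  23  48  50  49  48  23  24  23  22   3   2   0   0   0  -1
  0   0   0   4   4  22  23  22  49  49  50  23  23  23  23   3   3   0   0   0   0
  0
[... 568 characters left out ...]
   0   0   .   .
  .   .   .   0   0   0   3   .   .   .   .   .   .   .   .   .   0   0   .   .   .
  .   .   .   .   0   0   0   0   .   .   .   .   .   .   .   0   0   .   .   .   .
  .   .   .   .   .   .   0   1   0   0   .   .   .   .   .   .   .   .   .   .   .
  .   .   .   .   .   .   .   .   0   0   0   .   .   .   .   .   .   .   .   .   .
[116.66666667 124.66666667 129.66666667 194.66666667 196.66666667]
110 25 0.019838873997478863 ((0.533673882484436, 0.10877658426761627), 0.020716296508908272)
140 1784 0.01987258760747076 ((0.512888491153717, 0.09572714567184448), 0.04398501291871071)
170 1900 0.019736920491386156 ((0.5059732794761658, 0.09821884334087372), 0.05755779519677162)
```

Run:
```python
from k import *
c=dict(np.load("w1.npz"));W,q,n,ex,ey,c0=knob(c)
m=(q[...,2]>.0494)&(q[...,2]<.054)&(np.hypot(q[...,0],q[...,1])<.04)
r=cv2.minAreaRect(q[m][:,:2].astype(np.float32));print(m.sum(),r, "med z",np.median(q[m][:,2]))
u=np.linalg.svd(q[m][:,:2]-q[m][:,:2].mean(0),full_matrices=False)[2][0];print("ang",np.degrees(np.arctan2(u[1],u[0])))
uv=np.array(r[0]);top=c0+ex*uv[0]+ey*uv[1]+n*np.median(q[m][:,2]);print("bar top",top.round(4),"grip pt",(top-.013*n).round(4),"n",n.round(3),ex.round(3),ey.round(3))
G=np.array([.4725,-.068,.098]);Rm=Rt(-5,30)
go(G-.13*Rm[:,2],Rm); print(Rm.round(3))
s=ctrl.read_state();R0=R.from_euler("xyz",s["ee_rot"]).as_matrix();print(R0.round(3))
```

```text
425 ((-0.004241062328219414, 0.0003518257290124893), (0.04509979858994484, 0.01338204089552164), 28.957195281982422) med z 0.05110835476821187
ang -150.4563083393872
bar top [0.4461 0.3479 0.1189] grip pt [0.4476 0.3552 0.1083] n [-0.114 -0.562  0.819] [0.163 0.803 0.574] [-0.98   0.199  0.   ]
t 1.2 shift [-0.0969 -0.4115  0.0667] rv [-0.056 -0.521 -0.211] q [ 0.65  0.28  1.69 -0.    1.17 -0.61] F [-0.4  1.4 -0.7] w 0.0877 gf 0.0
[[-0.863  0.087  0.498]
 [ 0.075  0.996 -0.044]
 [-0.5    0.    -0.866]]
[[-0.954  0.298  0.   ]
 [ 0.298  0.954 -0.   ]
 [-0.     0.    -1.   ]]
```

Request:
{"op": "send_rows", "data": {"plan": [-0.004,-0.016,0.003,-0.002,-0.02,-0.008,-0.012,-0.05,0.008,-0.007,-0.062,-0.025,-0.021,-0.09,0.015,-0.012,-0.115,-0.046,-0.031,-0.131,0.021,-0.018,-0.167,-0.068,-0.041,-0.173,0.028,-0.024,-0.219,-0.089,-0.051,-0.218,0.035,-0.03,-0.276,-0.112,-0.061,-0.259,0.042,-0.035,-0.328,-0.133,-0.072,-0.305,0.049,-0.041,-0.386,-0.156,-0.081,-0.346,0.056,-0.047,-0.438,-0.177,-0.089,-0.379,0.061,-0.052,-0.479,-0.194,-0.095,-0.403,0.065,-0.055,-0.511,-0.207,-0.097,-0.4115,0.067,-0.056,-0.521,-0.211]}}

```text
clock: 2.2
tool_pos: [0.4179, -0.0425, 0.1957]
ee_rot: [3.132, 0.504, 3.052]
contact_force: [-0.0, 0.6, -0.1]
grip_width: 0.0875
grip_force: 0.0
```

Run:
```python
from m import *
c=cam("wrist");np.savez("w2.npz",**c)
W=pts(c);g=np.array([.4725,-.068])
Q=W[np.hypot(W[...,0]-g[0],W[...,1]-g[1])<.06];r=Q[(Q[:,2]>.115)&(Q[:,2]<.14)]
print("rim",len(r),cv2.minEnclosingCircle(r[:,:2].astype(np.float32)),np.percentile(r[:,2],95) if len(r) else 0)
G=np.array([.4725,-.068,.098]);Rm=Rt(-5,30);go(G,Rm)
cv2.imwrite("pics/w2.png",cv2.resize(c["image"][...,::-1],(640,480)))
```

```text
rim 1554 ((0.4723415970802307, -0.06856542080640793), 0.02807815931737423) 0.12711286154987966
t 2.25 shift [-0.0035 -0.0205  0.1313] rv [ 0.008 -0.02   0.003] q [-0.17 -0.07  2.4   0.16  0.32 -1.8 ] F [-0.2  0.4 -1.3] w 0.0877 gf 0.0
```

View pics/w2.png

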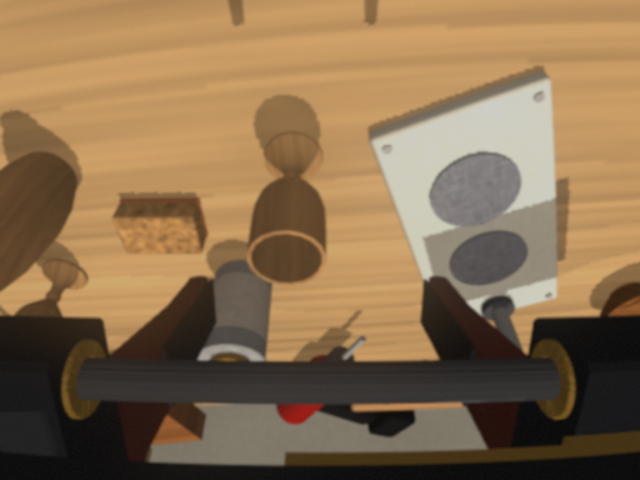

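The wrist view shows the goblet rim at (286,257), between the fingers, and the stand's two pads at (475,188) and (488,257). I'll correct the lateral offset first and then go down.

Request:
{"op": "send_rows", "data": {"plan": [-0.002,-0.01,0,0.004,-0.01,0.001,-0.0035,-0.0205,0,0.008,-0.02,0.003,-0.0035,-0.0205,0.01,0.008,-0.02,0.003,-0.0035,-0.0205,0.02,0.008,-0.02,0.003,-0.0035,-0.0205,0.03,0.008,-0.02,0.003,-0.0035,-0.0205,0.03,0.008,-0.02,0.003]}}

```text
clock: 2.75
tool_pos: [0.4345, -0.0624, 0.17]
ee_rot: [3.137, 0.521, 3.048]
contact_force: [0.3, 1.0, 0.5]
grip_width: 0.088
grip_force: 0.0
```

Run:
```python
from m import *
go((.4724,-.0685,.098),Rt(-5,30))
c=dict(np.load("w2.npz"));W=pts(c);im=c["image"].astype(int);X,Y,Z=W.transpose(2,0,1)
br=im.mean(-1);sat=im.max(-1)-im.min(-1)
pl=(abs(Z-.019)<.01)&(sat<45)&(np.hypot(X-.56,Y-.115)<.2)&(Y>0)
n,l,st,ce=cv2.connectedComponentsWithStats(pl.astype(np.uint8));i=1+np.argmax(st[1:,4]);print("plate",cv2.minAreaRect(W[l==i][:,:2].astype(np.float32)))
for g in((.512,.098),(.6066,.1303)):
    pad=(np.hypot(X-g[0],Y-g[1])<.06)&(abs(Z-.02)<.012)
    b=br[pad].astype(np.uint8);t,_=cv2.threshold(b.reshape(-1,1),0,255,cv2.THRESH_OTSU)
    n,l,st,ce=cv2.connectedComponentsWithStats((pad&(br<t)).astype(np.uint8));i=1+np.argmax(st[1:,4]);P=W[l==i]
    print(t,len(P),P.mean(0).round(4),cv2.minEnclosingCircle(P[:,:2].astype(np.float32)))
```

```text
t 2.75 shift [ 0.0025 -0.003   0.1005] rv [ 0.002 -0.003 -0.006] q [-0.22  0.03  2.4   0.34  0.21 -2.01] F [0.3 1.  0.5] w 0.088 gf 0.0
plate ((0.5692241787910461, 0.11542990803718567), (0.30012181401252747, 0.14896118640899658), 18.116201400756836)
162.0 3921 [0.5153 0.0979 0.0196] ((0.5209653973579407, 0.10101595520973206), 0.053580392152071)
109.0 2064 [0.6034 0.1265 0.0198] ((0.606988787651062, 0.12650702893733978), 0.04297447204589844)
```

```bash
cat > fk.py <<'E'
from h import *
from scipy.optimize import least_squares
def Ry(a):return R.from_euler("y",a).as_matrix()
def Rz(a):return R.from_euler("z",a).as_matrix()
def FK(q,p):
    a1,d1,L1,L2,e,L6=p
    A=Rz(q[0]);x=A@[a1,0,d1];A=A@Ry(q[1]);x=x+A@[0,0,L1];A=A@Ry(q[2]);x=x+A@[e,0,L2];A=A@Rz(q[3])@Ry(q[4]);x=x+A@[0,0,L6];A=A@Rz(q[5])
    return x,A
s=ctrl.read_state()
D=[([1.25201,.42383,1.63067,0,1.08862,-.01897],[.18437,.59658,.19972]),([.65,.28,1.69,0,1.17,-.61],[.4486,.3574,.261]),([-.17,-.07,2.40,.16,.32,-1.80],[.4179,-.0425,.1957]),(s["q"],s["tool_pos"])]
f=least_squares(lambda p:np.concatenate([(FK(q,p)[0]-np.array(t)) for q,t in D]+[.02*(np.array(p)-[0,.3,.45,.4,0,.3])]),[0,.3,.45,.4,0,.3])
P=f.x
Off=FK(s["q"],P)[1].T@R.from_euler("xyz",s["ee_rot"]).as_matrix()
lo=np.array([-3,-.9,.09,-1.31,.11,-2.54]);hi=np.array([3,2.11,2.58,4.45,2.69,2.54])
def IK(T,Rm):
    best=None
    for q0 in([0,.4,1.7,0,1,-1.5],[0,.4,1.7,-.8,.8,0],[0,.4,1.7,.8,.8,-1]):
        def r(q):
            x,A=FK(q,P);return np.r_[(x-T)*5,R.from_matrix(Rm.T@A@Off).as_rotvec()]
        g=least_squares(r,q0,bounds=(lo,hi))
        if best is None or g.cost<best.cost:best=g
    return best.x,best.cost
if __name__=="__main__":
    print(P.round(3),np.abs(f.fun[:12]).max().round(4));print(Off.round(2))
    def t(n,G,psi,th):
        Rm=Rt(psi,th)
        for b in(.019,.019-.12):
            q,c=IK(np.array(G)+b*Rm[:,2],Rm);print(n,psi,th,b,q.round(2),"cost %.1e"%c)
    for psi,th in((-5,25),(-5,30),(-50,30),(-35,28),(-35,25)): t("near",(.4724,-.0685,.098),psi,th)
    for psi in(-28,-90,-70): t("far",(.6065,-.3635,.098),psi,28)
    t("rear",(.606,.129,.12),18,28);t("rear",(.606,.129,.12),18,35);t("front",(.511,.0975,.12),18,10);t("near",(.4724,-.0685,.098),-5,10)
    n=np.array([-.114,-.562,.819])
E
python3 fk.py
```

```text
[-0.078  0.467  0.617  0.576  0.132  0.449] 0.0112
[[-0. -1. -0.]
 [ 1. -0. -0.]
 [ 0. -0.  1.]]
near -5 25 0.019 [-0.18  0.32  2.29  0.38  0.11 -2.03] cost 5.6e-06
near -5 25 -0.10099999999999999 [-0.2  -0.02  2.33  0.12  0.4  -1.78] cost 1.8e-30
near -5 30 0.019 [-0.22  0.32  2.3   0.85  0.11 -2.54] cost 2.5e-03
near -5 30 -0.10099999999999999 [-0.22 -0.03  2.41  0.27  0.25 -1.95] cost 2.9e-29
near -50 30 0.019 [ 0.28  0.41  2.2  -1.04  0.56  0.49] cost 1.4e-28
near -50 30 -0.10099999999999999 [ 0.45  0.15  2.21 -0.75  0.79  0.29] cost 4.5e-28
near -35 28 0.019 [ 0.15  0.36  2.26 -1.16  0.36  0.26] cost 1.5e-27
near -35 28 -0.10099999999999999 [ 0.3   0.05  2.3  -0.72  0.6  -0.1 ] cost 5.5e-27
near -35 25 0.019 [ 0.11  0.35  2.24 -0.92  0.36 -0.01] cost 5.6e-26
near -35 25 -0.10099999999999999 [ 0.23  0.05  2.26 -0.58  0.61 -0.29] cost 3.4e-30
far -28 28 0.019 [-0.56  0.52  1.91  0.15  0.22 -1.78] cost 1.5e-20
far -28 28 -0.10099999999999999 [-0.57  0.29  1.99  0.1   0.38 -1.74] cost 7.5e-24
far -90 28 0.019 [-0.26  0.64  1.67 -0.67  0.82  0.2 ] cost 7.3e-30
far -90 28 -0.10099999999999999 [-0.17  0.48  1.67 -0.59  0.98  0.16] cost 9.3e-27
far -70 28 0.019 [-0.31  0.58  1.8  -0.74  0.58 -0.07] cost 6.8e-31
far -70 28 -0.10099999999999999 [-0.23  0.39  1.84 -0.62  0.74 -0.15] cost 3.8e-31
rear 18 28 0.019 [ 0.16  0.41  2.07  0.37  0.2  -2.08] cost 2.4e-28
rear 18 28 -0.10099999999999999 [ 0.14  0.14  2.13  0.22  0.4  -1.93] cost 3.6e-29
rear 18 35 0.019 [ 0.15  0.41  2.11  0.84  0.11 -2.54] cost 1.6e-03
rear 18 35 -0.10099999999999999 [ 0.1   0.13  2.24  0.64  0.2  -2.38] cost 6.1e-30
front 18 10 0.019 [ 0.17  0.35  2.01  0.04  0.61 -1.75] cost 1.8e-30
front 18 10 -0.10099999999999999 [ 0.16  0.14  1.99  0.04  0.84 -1.75] cost 5.6e-22
near -5 10 0.019 [-0.15  0.35  2.09  0.02  0.53 -1.66] cost 8.8e-31
near -5 10 -0.10099999999999999 [-0.16  0.11  2.08  0.02  0.78 -1.65] cost 5.7e-27
```

Run:
```python
from fk import *
def t(n,G,psi,th,bs=(.019,-.101)):
    Rm=Rt(psi,th)
    for b in bs:
        q,c=IK(np.array(G)+b*Rm[:,2],Rm);print(n,psi,th,b,q.round(2),"cost %.1e"%c)
for psi in(-4,2,8,13): t("rear",(.606,.129,.118),psi,27)
t("near",(.4724,-.0685,.096),-40,27)
Rm=Rt(-40,27);go(np.array([.4724,-.0685,.096])-.12*Rm[:,2],Rm)
```

```text
rear -4 27 0.019 [ 0.33  0.42  2.04 -0.64  0.31 -0.59] cost 4.3e-24
rear -4 27 -0.101 [ 0.39  0.16  2.09 -0.44  0.5  -0.77] cost 8.4e-24
rear 2 27 0.019 [ 0.29  0.41  2.05 -0.48  0.25 -0.88] cost 1.4e-30
rear 2 27 -0.101 [ 0.33  0.15  2.11 -0.31  0.45 -1.03] cost 2.5e-25
rear 8 27 0.019 [ 0.24  0.41  2.06 -0.22  0.21 -1.26] cost 2.2e-22
rear 8 27 -0.101 [ 0.26  0.14  2.12 -0.13  0.41 -1.34] cost 8.6e-30
rear 13 27 0.019 [ 0.2   0.41  2.06  0.06  0.21 -1.65] cost 3.3e-28
rear 13 27 -0.101 [ 0.2   0.14  2.12  0.03  0.41 -1.63] cost 2.9e-23
near -40 27 0.019 [ 0.17  0.37  2.23 -1.04  0.42  0.24] cost 3.2e-25
near -40 27 -0.101 [ 0.32  0.08  2.26 -0.68  0.66 -0.04] cost 2.5e-31
t 2.75 shift [-0.0085  0.0236 -0.0135] rv [0.293 0.047 0.532] q [-0.22  0.03  2.4   0.34  0.21 -2.01] F [0.3 1.  0.5] w 0.088 gf 0.0
```

Request:
{"op": "send_rows", "data": {"plan": [-0.001,0.002,-0.004,0.02,0.003,0.035,-0.002,0.004,-0.008,0.045,0.007,0.08,-0.002,0.006,-0.0135,0.07,0.011,0.13,-0.003,0.009,-0.0135,0.1,0.016,0.18,-0.004,0.012,-0.0135,0.13,0.021,0.235,-0.005,0.014,-0.0135,0.16,0.026,0.29,-0.006,0.017,-0.0135,0.19,0.03,0.345,-0.007,0.019,-0.0135,0.22,0.035,0.4,-0.0075,0.021,-0.0135,0.25,0.04,0.455,-0.008,0.0225,-0.0135,0.275,0.044,0.5,-0.0085,0.0236,-0.0135,0.293,0.047,0.532,-0.0085,0.0236,-0.0135,0.293,0.047,0.532]}}

```text
clock: 3.75
tool_pos: [0.4385, -0.0387, 0.188]
ee_rot: [3.141, 0.475, 2.442]
contact_force: [0.3, -0.2, -0.0]
grip_width: 0.0878
grip_force: 0.0
```

Run:
```python
from m import *
c=cam("wrist");W=pts(c);g=np.array([.4725,-.068])
Q=W[np.hypot(W[...,0]-g[0],W[...,1]-g[1])<.06];r=Q[(Q[:,2]>.115)&(Q[:,2]<.14)]
print("rim",len(r),cv2.minEnclosingCircle(r[:,:2].astype(np.float32)))
go((.4724,-.0685,.096),Rt(-40,27))
```

```text
rim 1664 ((0.47274357080459595, -0.06820335984230042), 0.02815130539238453)
t 3.8 shift [ 0.0016 -0.0005  0.1212] rv [0.001 0.003 0.001] q [ 0.14  0.05  2.28 -0.67  0.58 -0.21] F [-0.1 -0.2  0.4] w 0.0879 gf 0.0
```

Lined up. I'll go down along the tool axis, then grip.

Request:
{"op": "send_rows", "data": {"plan": [0.0016,-0.0005,0.01,0,0.003,0,0.0016,-0.0005,0.025,0,0.003,0,0.0016,-0.0005,0.04,0,0.003,0,0.0016,-0.0005,0.055,0,0.003,0,0.0016,-0.0005,0.07,0,0.003,0,0.0016,-0.0005,0.085,0,0.003,0,0.0016,-0.0005,0.097,0,0.003,0,0.0016,-0.0005,0.107,0,0.003,0,0.0016,-0.0005,0.115,0,0.003,0,0.0016,-0.0005,0.121,0,0.003,0,0.0016,-0.0005,0.121,0,0.003,0,0.0016,-0.0005,0.121,0,0.003,0]}}

```text
clock: 4.8
tool_pos: [0.4776, -0.075, 0.0785]
ee_rot: [-3.141, 0.47, 2.443]
contact_force: [0.0, -0.8, 0.2]
grip_width: 0.0878
grip_force: 0.0
```

Run:
```python
from h import *
go((.4725,-.0684,.096),Rt(-40,27))
```

```text
t 4.8 shift [-0.0007  0.0018 -0.0003] rv [-0.001 -0.002 -0.   ] q [ 0.03  0.37  2.28 -1.18  0.33  0.26] F [ 0.  -0.8  0.2] w 0.0878 gf 0.0
```

Request:
{"op": "send_rows", "data": {"plan": [0,0.0018,0,0,0,0,0,0.0018,0,0,0,0,0,0.0018,0,0,0,0,0,0.0018,0,0,0,0,0,0.0018,0,0,0,0,0,0.0018,0,0,0,0,0,0.0018,0,0,0,0,0,0.0018,0,0,0,0,0,0.0018,0,0,0,0], "claw": 0.45, "grip_force": 20}}

```text
clock: 5.55
tool_pos: [0.4795, -0.0735, 0.0786]
ee_rot: [-3.142, 0.47, 2.443]
contact_force: [-0.7, 0.8, 4.3]
grip_width: 0.0541
grip_force: 20.0
```

Run:
```python
from h import *
go((.4725,-.0684,.096),Rt(-40,27))
s=ctrl.read_state();R0=R.from_euler("xyz",s["ee_rot"]).as_matrix();print("up in tool",(R0.T@[0,0,1]).round(3))
```

```text
t 5.55 shift [-0.0002 -0.0006 -0.0004] rv [-0.    -0.001 -0.001] q [ 0.03  0.37  2.28 -1.17  0.33  0.26] F [-0.7  0.8  4.3] w 0.0541 gf 19.955248680344084
up in tool [-0.453 -0.    -0.891]
```

Request:
{"op": "send_rows", "data": {"plan": [-0.001,0,-0.002,0,0,0,-0.004,0,-0.007,0,0,0,-0.009,0,-0.018,0,0,0,-0.016,0,-0.031,0,0,0,-0.023,0,-0.045,0,0,0,-0.03,0,-0.06,0,0,0,-0.037,0,-0.074,0,0,0,-0.044,0,-0.087,0,0,0,-0.05,0,-0.097,0,0,0,-0.053,0,-0.104,0,0,0,-0.054,0,-0.107,0,0,0,-0.054,0,-0.107,0,0,0]}}

```text
clock: 6.55
tool_pos: [0.479, -0.0731, 0.1986]
ee_rot: [3.141, 0.47, 2.442]
contact_force: [-0.1, -0.2, -0.6]
grip_width: 0.0535
grip_force: 20.0
```

Run:
```python
from h import *
Rm=Rt(10,27);G=np.array([.606,.129,.1175])
go(G-.1*Rm[:,2],Rm)
c=cam("scene");W=pts(c)
cv2.imwrite("pics/s2.png",cv2.resize(c["image"][130:290,150:410,::-1],None,fx=3,fy=3,interpolation=cv2.INTER_CUBIC))
```

```text
t 6.55 shift [ 0.0544  0.2083 -0.0175] rv [-0.396 -0.001 -0.779] q [ 0.03  0.09  2.2  -0.6   0.57 -0.38] F [-0.1 -0.2 -0.6] w 0.0535 gf 19.976740878264536
```

View pics/s2.png

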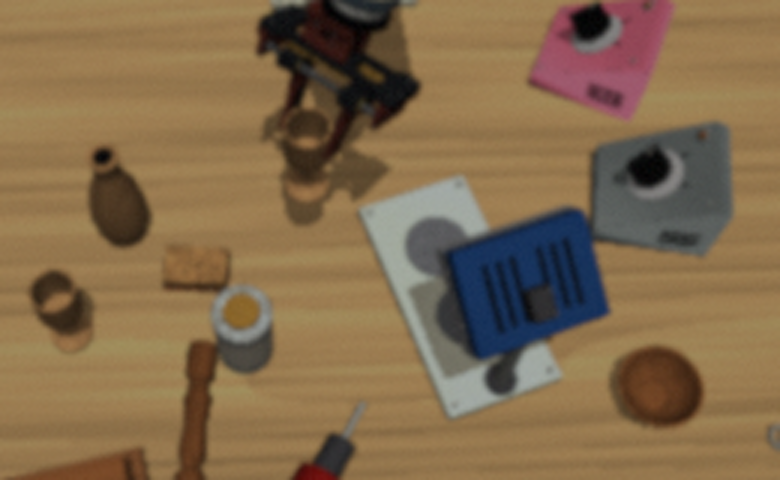

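The crop shows the goblet upright between the fingers at (305,150), clear of everything. Next I carry it to the hover point in front of the rear pad.

Request:
{"op": "send_rows", "data": {"plan": [0.002,0.006,-0.001,-0.012,0,-0.023,0.006,0.022,-0.002,-0.042,0,-0.082,0.011,0.044,-0.004,-0.083,0,-0.164,0.017,0.066,-0.006,-0.126,0,-0.248,0.023,0.089,-0.0075,-0.17,0,-0.334,0.029,0.112,-0.0095,-0.214,0,-0.42,0.035,0.135,-0.0115,-0.257,0,-0.506,0.041,0.158,-0.0135,-0.3,0,-0.59,0.047,0.179,-0.015,-0.34,0,-0.67,0.051,0.196,-0.0165,-0.372,0,-0.733,0.0535,0.205,-0.017,-0.39,0,-0.767,0.0544,0.2083,-0.0175,-0.396,-0.001,-0.779]}}

```text
clock: 7.6
tool_pos: [0.57, 0.1235, 0.188]
ee_rot: [-3.141, 0.469, -2.963]
contact_force: [-0.7, -0.1, -0.3]
grip_width: 0.0536
grip_force: 20.0
```

Request:
{"op": "send_rows", "data": {"plan": [0,0,0,0,0,0,0,0,0,0,0,0,0,0,0,0,0,0]}}

```text
clock: 7.85
tool_pos: [0.5693, 0.1222, 0.1887]
ee_rot: [-3.141, 0.47, -2.967]
contact_force: [0.9, -0.1, -0.8]
grip_width: 0.0537
grip_force: 20.0
```

Run:
```python
from m import *
Rm=Rt(10,27);G=np.array([.606,.129,.1175])
go(G,Rm)
c=cam("wrist");W=pts(c);c2=cam("top");W2=pts(c2)
s=ctrl.read_state();R0=R.from_euler("xyz",s["ee_rot"]).as_matrix();g=s["tool_pos"]-.019*R0[:,2];print("g",g.round(4))
for w in(W,W2):
    Q=w[np.hypot(w[...,0]-g[0],w[...,1]-g[1])<.035];zt=g[2]+.032;r=Q[(abs(Q[:,2]-zt)<.01)];print(len(r),cv2.minEnclosingCircle(r[:,:2].astype(np.float32)) if len(r)>5 else 0,np.percentile(r[:,2],90) if len(r) else 0,"expect",zt)
```

```text
t 7.85 shift [-0.0011  0.0004  0.0994] rv [-0.001 -0.002 -0.   ] q [ 0.2   0.21  2.08 -0.03  0.38 -1.52] F [ 0.9 -0.1 -0.8] w 0.0537 gf 19.97671664626978
g [0.561  0.1207 0.206 ]
3160 ((0.5516538023948669, 0.11863154917955399), 0.029865475371479988) 0.23737685762650018 expect 0.2380097257109119
31 ((0.5640076398849487, 0.12479708343744278), 0.02658718265593052) 0.24080389287303094 expect 0.2380097257109119
```

Request:
{"op": "send_rows", "data": {"plan": [-0.001,0,0.004,0,0,0,-0.001,0,0.012,0,0,0,-0.001,0,0.022,0,0,0,-0.001,0,0.032,0,0,0,-0.001,0,0.042,0,0,0,-0.001,0,0.052,0,0,0,-0.001,0,0.062,0,0,0,-0.001,0,0.072,0,0,0,-0.001,0,0.08,0,0,0,-0.001,0,0.086,0,0,0,-0.001,0,0.089,0,0,0,-0.001,0,0.089,0,0,0]}}

```text
clock: 8.95
tool_pos: [0.6105, 0.1297, 0.1096]
ee_rot: [-3.141, 0.47, -2.967]
contact_force: [0.0, -0.1, -1.0]
grip_width: 0.0541
grip_force: 20.0
```

Run:
```python
from h import *
Rm=Rt(10,27);G=np.array([.606,.129,.1175])
go(G,Rm)
s=ctrl.read_state();R0=R.from_euler("xyz",s["ee_rot"]).as_matrix();print("up in tool",(R0.T@[0,0,1]).round(3))
```

```text
t 8.95 shift [0.0004 0.0001 0.0099] rv [-0.    -0.001  0.   ] q [ 0.2   0.41  2.04 -0.04  0.22 -1.51] F [ 0.  -0.1 -1. ] w 0.0541 gf 19.976974229575717
up in tool [-0.453 -0.    -0.892]
```

Request:
{"op": "send_rows", "data": {"plan": [0,0,0.001,0,0,0,0,0,0.002,0,0,0,0,0,0.003,0,0,0,0,0,0.004,0,0,0,0,0,0.005,0,0,0,0,0,0.006,0,0,0,0,0,0.0065,0,0,0,0,0,0.007,0,0,0,0,0,0.0075,0,0,0,0,0,0.008,0,0,0,0,0,0.008,0,0,0,0,0,0.008,0,0,0]}}

```text
clock: 9.95
tool_pos: [0.6141, 0.1303, 0.1032]
ee_rot: [-3.141, 0.471, -2.967]
contact_force: [-0.9, -0.5, -1.3]
grip_width: 0.054
grip_force: 20.0
```

Request:
{"op": "send_rows", "data": {"plan": [0.0002,0,0.0005,0,0,0,0.0004,0,0.001,0,0,0,0.0006,0,0.0013,0,0,0,0.0008,0,0.0016,0,0,0,0.0009,0,0.0018,0,0,0,0.001,0,0.002,0,0,0,0.0011,0,0.0022,0,0,0,0.0011,0,0.0022,0,0,0]}}

```text
clock: 10.62
tool_pos: [0.6141, 0.1303, 0.1007]
ee_rot: [-3.141, 0.471, -2.967]
contact_force: [0.2, 0.2, -1.5]
grip_width: 0.0541
grip_force: 20.0
```

Request:
{"op": "send_rows", "data": {"plan": [0.0002,0,0.0003,0,0,0,0.0003,0,0.0006,0,0,0,0.0004,0,0.0008,0,0,0,0.0005,0,0.001,0,0,0,0.0005,0,0.001,0,0,0]}}

```text
clock: 11.03
tool_pos: [0.6142, 0.1304, 0.0997]
ee_rot: [-3.141, 0.471, -2.967]
contact_force: [0.1, 0.1, -0.4]
grip_width: 0.0539
grip_force: 20.0
```

Request:
{"op": "send_rows", "data": {"plan": [0.0002,0,0.0003,0,0,0,0.0003,0,0.0006,0,0,0,0.0004,0,0.0008,0,0,0,0.0005,0,0.001,0,0,0,0.0005,0,0.001,0,0,0]}}

```text
clock: 11.45
tool_pos: [0.6152, 0.1305, 0.0997]
ee_rot: [-3.141, 0.473, -2.967]
contact_force: [-2.4, -1.6, 7.4]
grip_width: 0.054
grip_force: 20.0
```

Request:
{"op": "send_rows", "data": {"plan": [-0.0002,0,-0.0004,0,0,0,-0.0003,0,-0.0006,0,0,0,-0.0003,0,-0.0006,0,0,0]}}

```text
clock: 11.7
tool_pos: [0.6146, 0.1304, 0.0997]
ee_rot: [-3.141, 0.472, -2.967]
contact_force: [-0.9, -1.4, 4.9]
grip_width: 0.0537
grip_force: 20.0
```

Request:
{"op": "send_rows", "data": {"plan": [0,0,0,0,0,0,0,0,0,0,0,0,0,0,0,0,0,0,0,0,0,0,0,0,0,0,0,0,0,0,0,0,0,0,0,0,0,0,0,0,0,0,0,0,0,0,0,0], "claw": -1}}

```text
clock: 12.37
tool_pos: [0.6141, 0.1304, 0.0991]
ee_rot: [-3.141, 0.471, -2.966]
contact_force: [-0.4, 0.3, -0.7]
grip_width: 0.0875
grip_force: 0.0
```

Run:
```python
from h import *
Rm=Rt(10,27);G=np.array([.606,.129,.1175])
go(G-.14*Rm[:,2],Rm)
c=cam("wrist");W=pts(c);g=G[:2]
Q=W[np.hypot(W[...,0]-g[0],W[...,1]-g[1])<.05];r=Q[(abs(Q[:,2]-.149)<.012)];print(len(r),cv2.minEnclosingCircle(r[:,:2].astype(np.float32)) if len(r)>5 else 0)
```

```text
t 12.37 shift [-1.000e-03  1.000e-04 -1.411e-01] rv [-0.    -0.001  0.001] q [ 0.2   0.43  2.04 -0.05  0.2  -1.51] F [-0.4  0.3 -0.7] w 0.0875 gf 0.0
4100 ((0.5948141813278198, 0.12672263383865356), 0.046134524047374725)
```

Request:
{"op": "send_rows", "data": {"plan": [0,0,-0.004,0,0,0,0,0,-0.012,0,0,0,0,0,-0.024,0,0,0,0,0,-0.038,0,0,0,0,0,-0.053,0,0,0,0,0,-0.068,0,0,0,0,0,-0.083,0,0,0,0,0,-0.098,0,0,0,0,0,-0.113,0,0,0,0,0,-0.126,0,0,0,0,0,-0.136,0,0,0,0,0,-0.14,0,0,0]}}

```text
clock: 13.42
tool_pos: [0.5514, 0.1193, 0.2259]
ee_rot: [-3.141, 0.473, -2.967]
contact_force: [0.4, -0.7, -0.2]
grip_width: 0.0878
grip_force: 0.0
```

Run:
```python
from fk import *
c=cam("wrist");W=pts(c);np.savez("w3.npz",**c);g=np.array([.606,.129])
Q=W[np.hypot(W[...,0]-g[0],W[...,1]-g[1])<.05];r=Q[(abs(Q[:,2]-.149)<.008)];print(len(r),cv2.minEnclosingCircle(r[:,:2].astype(np.float32)) if len(r)>5 else 0)
cv2.imwrite("pics/w3.png",c["image"][...,::-1])
Rm=Rt(-30,8);G=np.array([.6065,-.3635,.096])
for b in(.019,-.15):
    print(IK(G+b*Rm[:,2],Rm))
go(G-.15*Rm[:,2]+[0,0,.06],Rm)
s=ctrl.read_state();R0=R.from_euler("xyz",s["ee_rot"]).as_matrix();print(R0.round(3))
```

```text
1000 ((0.6053164005279541, 0.12791307270526886), 0.0279402956366539)
(array([-0.54102762,  0.63365286,  1.60736316,  0.00351713,  0.76097432,
       -1.59060257]), np.float64(1.274942489950886e-28))
(array([-0.54166888,  0.40201079,  1.5598563 ,  0.00291575,  1.04012358,
       -1.59016632]), np.float64(2.7326492417113954e-31))
t 13.47 shift [ 0.0118 -0.4733 -0.0733] rv [0.211 0.32  0.669] q [ 0.2   0.12  2.08 -0.02  0.46 -1.53] F [0.  0.8 0.2] w 0.0876 gf 0.0
[[-0.877 -0.174  0.449]
 [-0.155  0.985  0.079]
 [-0.456 -0.    -0.89 ]]
```

View pics/w3.png

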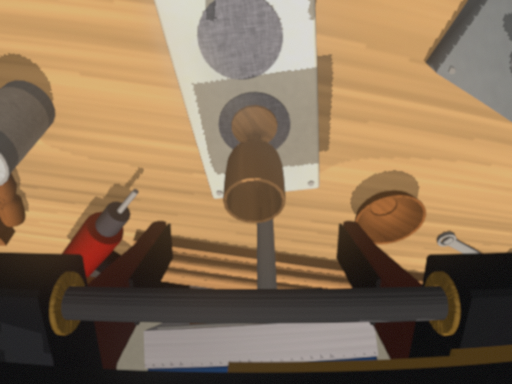

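The first goblet stands upright and centred on the rear pad, at pixel (255,150). On to the far goblet.

Request:
{"op": "send_rows", "data": {"plan": [0.0,-0.015,-0.005,0.007,0.01,0.021,0.001,-0.05,-0.015,0.022,0.034,0.07,0.002,-0.09,-0.03,0.04,0.061,0.127,0.003,-0.131,-0.045,0.058,0.089,0.185,0.004,-0.172,-0.06,0.077,0.116,0.243,0.005,-0.213,-0.07,0.095,0.144,0.301,0.006,-0.254,-0.073,0.113,0.172,0.359,0.007,-0.295,-0.073,0.132,0.2,0.417,0.008,-0.336,-0.073,0.15,0.227,0.475,0.01,-0.377,-0.073,0.168,0.255,0.533,0.011,-0.415,-0.073,0.185,0.281,0.587,0.0115,-0.445,-0.073,0.198,0.301,0.629]}}

```text
clock: 14.47
tool_pos: [0.5863, -0.3297, 0.2829]
ee_rot: [3.137, 0.155, 2.655]
contact_force: [0.1, 0.4, -0.3]
grip_width: 0.0878
grip_force: 0.0
```

Run:
```python
from h import *
Rm=Rt(-30,8);G=np.array([.6065,-.3635,.096])
go(G-.13*Rm[:,2],Rm)
```

```text
t 14.47 shift [-0.0061 -0.0202  0.0788] rv [0.01  0.015 0.036] q [-0.54  0.34  1.56  0.01  1.08 -1.63] F [ 0.1  0.4 -0.3] w 0.0878 gf 0.0
```

Request:
{"op": "send_rows", "data": {"plan": [-0.002,-0.006,0.008,0.003,0.005,0.012,-0.004,-0.014,0.025,0.007,0.01,0.024,-0.0061,-0.0202,0.045,0.01,0.015,0.036,-0.0061,-0.0202,0.062,0.01,0.015,0.036,-0.0061,-0.0202,0.074,0.01,0.015,0.036,-0.0061,-0.0202,0.0788,0.01,0.015,0.036,-0.0061,-0.0202,0.0788,0.01,0.015,0.036,-0.0061,-0.0202,0.0788,0.01,0.015,0.036]}}

```text
clock: 15.13
tool_pos: [0.5935, -0.3517, 0.2069]
ee_rot: [3.14, 0.141, 2.623]
contact_force: [-0.2, 0.1, 0.6]
grip_width: 0.088
grip_force: 0.0
```

Run:
```python
from h import *
c=cam("wrist");W=pts(c);g=np.array([.6065,-.3635])
Q=W[np.hypot(W[...,0]-g[0],W[...,1]-g[1])<.06];r=Q[(Q[:,2]>.118)&(Q[:,2]<.14)];o,rad=cv2.minEnclosingCircle(r[:,:2].astype(np.float32));print("rim",len(r),o,rad)
Rm=Rt(-30,8);go((o[0],o[1],.096),Rm)
```

```text
rim 1120 (0.6067042350769043, -0.36298274993896484) 0.02757282741367817
t 15.18 shift [-0.0006 -0.0033  0.1319] rv [0.002 0.003 0.005] q [-0.56  0.45  1.58  0.01  0.97 -1.61] F [-0.2 -1.2  0.1] w 0.0873 gf 0.0
```

Request:
{"op": "send_rows", "data": {"plan": [0,-0.001,0.004,0,0,0,0,-0.002,0.014,0.001,0,0.005,-0.0005,-0.003,0.028,0.002,0.003,0.005,-0.0005,-0.003,0.044,0.002,0.003,0.005,-0.0005,-0.003,0.06,0.002,0.003,0.005,-0.0005,-0.003,0.076,0.002,0.003,0.005,-0.0005,-0.003,0.092,0.002,0.003,0.005,-0.0005,-0.003,0.107,0.002,0.003,0.005,-0.0005,-0.003,0.119,0.002,0.003,0.005,-0.0005,-0.003,0.128,0.002,0.003,0.005,-0.0005,-0.003,0.1315,0.002,0.003,0.005,-0.0005,-0.003,0.1315,0.002,0.003,0.005]}}

```text
clock: 16.18
tool_pos: [0.6081, -0.3641, 0.0757]
ee_rot: [-3.141, 0.137, 2.617]
contact_force: [0.9, -0.4, -0.2]
grip_width: 0.0877
grip_force: 0.0
```

Run:
```python
from h import *
go((.6067,-.363,.096),Rt(-30,8))
```

```text
t 16.18 shift [-0.001   0.0003 -0.0014] rv [-0.    -0.003 -0.001] q [-0.56  0.63  1.61  0.01  0.76 -1.61] F [ 0.9 -0.4 -0.2] w 0.0877 gf 0.0
```

Request:
{"op": "send_rows", "data": {"plan": [0,0,0,0,0,0,0,0,0,0,0,0,0,0,0,0,0,0,0,0,0,0,0,0,0,0,0,0,0,0,0,0,0,0,0,0,0,0,0,0,0,0,0,0,0,0,0,0,0,0,0,0,0,0], "claw": 0.45, "grip_force": 20}}

```text
clock: 16.93
tool_pos: [0.6089, -0.3645, 0.0773]
ee_rot: [-3.141, 0.139, 2.617]
contact_force: [0.1, 0.1, 3.4]
grip_width: 0.0534
grip_force: 19.9
```

Request:
{"op": "send_rows", "data": {"plan": [0,0,-0.002,0,0,0,-0.001,0,-0.008,0,0,0,-0.003,0,-0.02,0,0,0,-0.005,0,-0.037,0,0,0,-0.008,0,-0.056,0,0,0,-0.01,0,-0.075,0,0,0,-0.013,0,-0.095,0,0,0,-0.016,0,-0.114,0,0,0,-0.018,0,-0.131,0,0,0,-0.02,0,-0.143,0,0,0,-0.021,0,-0.148,0,0,0,-0.021,0,-0.148,0,0,0]}}

```text
clock: 17.93
tool_pos: [0.6095, -0.365, 0.2282]
ee_rot: [-3.141, 0.141, 2.617]
contact_force: [0.8, -0.7, -0.6]
grip_width: 0.0535
grip_force: 19.9
```

Run:
```python
from h import *
Rm=Rt(18,8);G=np.array([.511,.0975,.1175])
go(G+[0,0,.085],Rm)
```

```text
t 17.93 shift [ 3.181e-01  3.530e-01 -3.000e-04] rv [-0.118  0.001 -0.83 ] q [-0.56  0.46  1.52  0.01  1.03 -1.61] F [ 0.8 -0.7 -0.6] w 0.0535 gf 19.912320864027606
```

Request:
{"op": "send_rows", "data": {"plan": [0.003,0.003,-0.004,-0.001,0,-0.008,0.01,0.011,-0.012,-0.004,0,-0.025,0.022,0.025,-0.022,-0.008,0,-0.058,0.038,0.042,-0.032,-0.014,0,-0.1,0.057,0.064,-0.04,-0.021,0,-0.15,0.079,0.088,-0.04,-0.029,0,-0.207,0.102,0.113,-0.04,-0.038,0,-0.266,0.125,0.138,-0.04,-0.046,0,-0.325,0.148,0.164,-0.04,-0.055,0,-0.386,0.171,0.189,-0.04,-0.063,0,-0.446,0.194,0.215,-0.04,-0.072,0,-0.506,0.217,0.24,-0.04,-0.08,0,-0.565]}}

```text
clock: 18.93
tool_pos: [0.5364, -0.0442, 0.2353]
ee_rot: [3.14, 0.137, -3.091]
contact_force: [1.0, 0.4, -0.5]
grip_width: 0.0535
grip_force: 19.9
```

Run:
```python
from h import *
Rm=Rt(18,8);G=np.array([.511,.0975,.1175])
go(G+[0,0,.085],Rm)
```

```text
t 18.93 shift [0.0226 0.1434 0.0492] rv [-0.035 -0.002 -0.261] q [-0.12  0.19  1.88  0.03  0.93 -1.76] F [ 1.   0.4 -0.5] w 0.0535 gf 19.91066360506011
```

Request:
{"op": "send_rows", "data": {"plan": [0.003,0.02,0.002,-0.005,0,-0.036,0.006,0.039,0.005,-0.01,0,-0.072,0.009,0.058,0.01,-0.014,0,-0.105,0.012,0.076,0.017,-0.018,0,-0.138,0.015,0.093,0.025,-0.022,-0.001,-0.17,0.017,0.109,0.033,-0.026,-0.001,-0.2,0.019,0.122,0.04,-0.03,-0.001,-0.222,0.021,0.132,0.045,-0.033,-0.002,-0.241,0.022,0.139,0.048,-0.034,-0.002,-0.253,0.0226,0.1434,0.0492,-0.035,-0.002,-0.261,0.0226,0.1434,0.0492,-0.035,-0.002,-0.261,0.0226,0.1434,0.0492,-0.035,-0.002,-0.261]}}

```text
clock: 19.93
tool_pos: [0.5161, 0.0961, 0.1844]
ee_rot: [-3.141, 0.141, -2.832]
contact_force: [0.4, -0.6, -0.6]
grip_width: 0.0535
grip_force: 19.9
```

Run:
```python
from h import *
Rm=Rt(18,8);G=np.array([.511,.0975,.1185])
go(G,Rm)
c=cam("wrist");cv2.imwrite("pics/w4.png",c["image"][...,::-1])
```

```text
t 19.93 shift [0.0137 0.003  0.0836] rv [-0.001  0.001 -0.004] q [ 0.15  0.24  1.96  0.03  0.81 -1.75] F [ 0.4 -0.6 -0.6] w 0.0535 gf 19.912462829252036
```

View pics/w4.png

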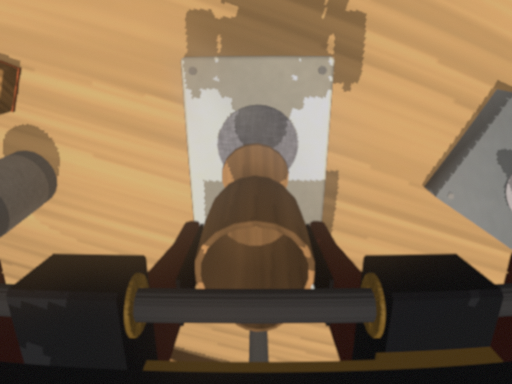

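The view shows the held goblet upright and centred over the front pad at (258,145), with the rear goblet behind it, clear.

Request:
{"op": "send_rows", "data": {"plan": [0.001,0.001,0.004,0,0,0,0.002,0.002,0.011,0,0,0,0.003,0.003,0.02,0,0,0,0.005,0.003,0.03,0,0,0,0.0065,0.003,0.04,0,0,0,0.008,0.003,0.05,0,0,0,0.0095,0.003,0.059,0,0,0,0.011,0.003,0.067,0,0,0,0.012,0.003,0.073,0,0,0,0.0127,0.003,0.0765,0,0,0,0.013,0.003,0.0775,0,0,0,0.013,0.003,0.0775,0,0,0]}}

```text
clock: 20.98
tool_pos: [0.5131, 0.0984, 0.1055]
ee_rot: [-3.141, 0.141, -2.832]
contact_force: [-0.1, 0.3, -0.2]
grip_width: 0.0534
grip_force: 19.9
```

Request:
{"op": "send_rows", "data": {"plan": [0.0001,0,0.001,0,0,0,0.0003,0,0.002,0,0,0,0.0004,0,0.003,0,0,0,0.0005,0,0.0035,0,0,0,0.0006,0,0.004,0,0,0,0.0006,0,0.0045,0,0,0,0.0007,0,0.005,0,0,0,0.0007,0,0.005,0,0,0,0.0007,0,0.005,0,0,0]}}

```text
clock: 21.73
tool_pos: [0.5131, 0.0984, 0.1006]
ee_rot: [-3.141, 0.141, -2.832]
contact_force: [-0.4, -0.3, -0.6]
grip_width: 0.0535
grip_force: 19.9
```

Request:
{"op": "send_rows", "data": {"plan": [0,0,0.0004,0,0,0,0.0001,0,0.0008,0,0,0,0.0002,0,0.0012,0,0,0,0.0002,0,0.0015,0,0,0,0.0003,0,0.0018,0,0,0,0.0003,0,0.002,0,0,0,0.0003,0,0.002,0,0,0]}}

```text
clock: 22.32
tool_pos: [0.513, 0.0984, 0.0985]
ee_rot: [-3.141, 0.141, -2.832]
contact_force: [1.3, -0.1, -1.2]
grip_width: 0.0534
grip_force: 19.9
```

Request:
{"op": "send_rows", "data": {"plan": [0,0,0.0003,0,0,0,0.0001,0,0.0006,0,0,0,0.0001,0,0.0009,0,0,0,0.0001,0,0.001,0,0,0,0.0001,0,0.001,0,0,0]}}

```text
clock: 22.73
tool_pos: [0.5136, 0.0985, 0.0982]
ee_rot: [-3.141, 0.142, -2.832]
contact_force: [-1.1, -0.4, 6.4]
grip_width: 0.0537
grip_force: 19.9
```

Contact at 6 N. I'll ease off slightly, release, and withdraw along the tool axis.

Request:
{"op": "send_rows", "data": {"plan": [0,0,-0.0003,0,0,0,0,0,-0.0006,0,0,0,0,0,-0.0006,0,0,0]}}

```text
clock: 22.98
tool_pos: [0.5132, 0.0984, 0.0982]
ee_rot: [-3.141, 0.141, -2.832]
contact_force: [-0.0, 0.9, 2.0]
grip_width: 0.0535
grip_force: 19.9
```

Request:
{"op": "send_rows", "data": {"plan": [0,0,0,0,0,0,0,0,0,0,0,0,0,0,0,0,0,0,0,0,0,0,0,0,0,0,0,0,0,0,0,0,0,0,0,0,0,0,0,0,0,0,0,0,0,0,0,0], "claw": -1}}

```text
clock: 23.65
tool_pos: [0.513, 0.0984, 0.0982]
ee_rot: [-3.141, 0.141, -2.832]
contact_force: [1.0, 0.6, 0.1]
grip_width: 0.088
grip_force: 0.0
```

Request:
{"op": "send_rows", "data": {"plan": [0,0,-0.004,0,0,0,0,0,-0.012,0,0,0,0,0,-0.024,0,0,0,0,0,-0.038,0,0,0,0,0,-0.053,0,0,0,0,0,-0.068,0,0,0,0,0,-0.083,0,0,0,0,0,-0.098,0,0,0,0,0,-0.113,0,0,0,0,0,-0.126,0,0,0,0,0,-0.136,0,0,0,0,0,-0.14,0,0,0]}}

```text
clock: 24.65
tool_pos: [0.4948, 0.0925, 0.2389]
ee_rot: [-3.14, 0.144, -2.832]
contact_force: [0.1, 0.6, 0.4]
grip_width: 0.0879
grip_force: 0.0
```

```bash
cat > kn.py <<'E'
from fk import *
n=np.array([-.114,-.562,.819]);n/=np.linalg.norm(n)
ex=np.array([.163,.803,.574]);ey=np.cross(n,ex)
KG=np.array([.4476,.3552,.1083])
def RK(phi,flip=1):
    """tool z=-n; closing axis y square to the bar, bar at angle phi (deg) from uphill toward ey"""
    a=np.radians(phi);b=ex*np.cos(a)+ey*np.sin(a);z=-n;y=flip*np.cross(z,b);y/=np.linalg.norm(y);return np.c_[np.cross(y,z),y,z]
E
python3 - <<'E'
from kn import *
c=cam("wrist");W=pts(c)
for g in((.606,.129),(.511,.0975)):
    Q=W[np.hypot(W[...,0]-g[0],W[...,1]-g[1])<.045];r=Q[(abs(Q[:,2]-.149)<.008)];print(len(r),cv2.minEnclosingCircle(r[:,:2].astype(np.float32)) if len(r)>5 else 0)
for f in(1,-1):
    for phi in(29.5,-30.5):
        q,cst=IK(KG+.006*-n,RK(phi,f));print(f,phi,q.round(2),"%.1e"%cst,R.from_matrix(RK(phi,f)).as_euler("xyz").round(2),"x",RK(phi,f)[:,0].round(2))
for f in(1,-1): go(KG+.12*n,RK(29.5,f),0)
E
```

```text
481 ((0.6047589778900146, 0.1274317353963852), 0.02767377533018589)
926 ((0.5104570388793945, 0.09712771326303482), 0.027569357305765152)
1 29.5 [ 0.27  0.46  2.09  1.13  0.6  -1.01] 2.4e-24 [ 2.81 -0.52  1.97] x [-0.34  0.8   0.5 ]
1 -30.5 [0.27 0.46 2.09 1.13 0.6  0.04] 1.2e-27 [-2.8  -0.52  0.75] x [0.64 0.59 0.49]
-1 29.5 [ 0.71  0.36  2.17 -0.09  0.11 -2.54] 7.2e-02 [-2.81  0.52 -1.17] x [ 0.34 -0.8  -0.5 ]
-1 -30.5 [ 0.41  0.41  2.03  0.73  0.55 -2.54] 1.5e-02 [ 2.8   0.52 -2.39] x [-0.64 -0.59 -0.49]
t 24.7 shift [0.0032 0.2045 0.0318] rv [-0.543  0.293  1.56 ] q [ 0.15  0.13  1.95  0.03  0.92 -1.75] F [0.4 0.1 0. ] w 0.0883 gf 0.0
t 24.7 shift [0.0032 0.2045 0.0318] rv [-0.29  -0.538 -1.493] q [ 0.15  0.13  1.95  0.03  0.92 -1.75] F [0.4 0.1 0. ] w 0.0883 gf 0.0
```

Request:
{"op": "send_rows", "data": {"plan": [0.004,0.008,-0.006,-0.005,0.003,0.016,0.012,0.024,-0.02,-0.016,0.009,0.047,0.02,0.044,-0.035,-0.033,0.018,0.094,0.027,0.064,-0.045,-0.054,0.029,0.156,0.03,0.084,-0.05,-0.081,0.044,0.234,0.03,0.104,-0.05,-0.109,0.059,0.312,0.03,0.124,-0.05,-0.141,0.076,0.406,0.03,0.144,-0.05,-0.174,0.094,0.5,0.03,0.16,-0.05,-0.206,0.111,0.593,0.03,0.174,-0.05,-0.239,0.129,0.686,0.028,0.184,-0.045,-0.272,0.147,0.78,0.025,0.192,-0.04,-0.304,0.164,0.874]}}

```text
clock: 25.7
tool_pos: [0.4065, 0.2668, 0.2723]
ee_rot: [2.831, -0.176, 2.616]
contact_force: [-0.1, 0.1, -1.2]
grip_width: 0.0876
grip_force: 0.0
```

Run:
```python
from kn import *
go(KG+.12*n,RK(29.5),0)
```

```text
t 25.7 shift [-0.0246  0.0113  0.0691] rv [-0.241  0.126  0.68 ] q [ 0.33  0.06  1.98  0.4   1.   -0.89] F [-0.1  0.1 -1.2] w 0.0876 gf 0.0
```

Request:
{"op": "send_rows", "data": {"plan": [-0.001,0.0005,0.003,-0.01,0.005,0.028,-0.004,0.002,0.009,-0.031,0.016,0.088,-0.007,0.003,0.018,-0.058,0.03,0.163,-0.01,0.004,0.027,-0.084,0.044,0.238,-0.013,0.006,0.036,-0.113,0.059,0.32,-0.016,0.007,0.044,-0.142,0.074,0.4,-0.018,0.008,0.051,-0.169,0.088,0.476,-0.02,0.009,0.057,-0.193,0.101,0.544,-0.022,0.01,0.062,-0.214,0.112,0.605,-0.0235,0.011,0.066,-0.231,0.121,0.653,-0.0246,0.0113,0.0691,-0.241,0.126,0.68,-0.0246,0.0113,0.0691,-0.241,0.126,0.68], "claw": 0.1}}

```text
clock: 26.7
tool_pos: [0.4336, 0.2864, 0.2058]
ee_rot: [2.81, -0.52, 1.979]
contact_force: [-0.2, 0.6, 0.3]
grip_width: 0.0394
grip_force: 0.0
```

Run:
```python
from kn import *
import k
go(KG-.01*n,RK(29.5),0)
c=cam("wrist");W,q,n_,ex_,ey_,c0=k.knob(c)
cv2.imwrite("pics/w5.png",c["image"][...,::-1])
m=(q[...,2]>.0470)&(q[...,2]<.056)&(np.hypot(q[...,0],q[...,1])<.035)
if m.sum()>50:
    r=cv2.minAreaRect(q[m][:,:2].astype(np.float32));print(m.sum(),r,np.median(q[m][:,2]))
    uv=r[0];top=c0+ex_*uv[0]+ey_*uv[1]+n_*np.median(q[m][:,2]);print("grip pt",(top-.013*n_).round(4))
face=(abs(q[...,0])<.06)&(abs(q[...,1])<.055)&(abs(q[...,2])<.012);print("face",np.median(q[face][:,2]))
```

```text
t 26.7 shift [0.0016 0.0011 0.1301] rv [-0.002  0.002  0.004] q [ 0.22  0.19  2.13  0.87  0.75 -0.73] F [-0.2  0.6  0.3] w 0.0394 gf 0.0
730 ((-0.004586348310112953, 3.9402395486831665e-05), (0.04469440132379532, 0.013848777860403061), 29.44823455810547) 0.05101242158608134
grip pt [0.4479 0.355  0.108 ]
face 0.0025871631194446603
```

View pics/w5.png

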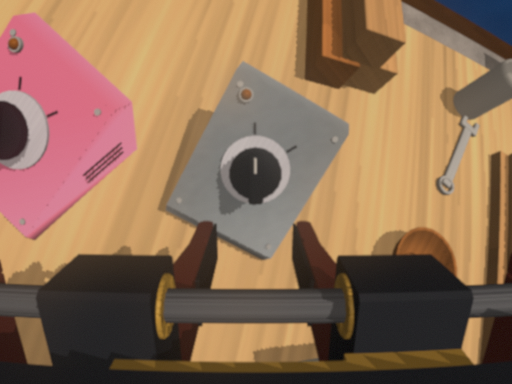

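Picture shows the grey box's knob at (255,170), pointer straight at the off mark (255,127), on mark at (293,148), lined up between the fingers. Descend and grip the bar.

Request:
{"op": "send_rows", "data": {"plan": [0.0005,0.0003,0.004,0,0,0,0.001,0.0006,0.014,0,0,0.002,0.0016,0.001,0.028,0,0,0.004,0.0016,0.001,0.043,0,0,0.004,0.0016,0.001,0.058,0,0,0.004,0.0016,0.001,0.073,0,0,0.004,0.0016,0.001,0.088,0,0,0.004,0.0016,0.001,0.102,0,0,0.004,0.0016,0.001,0.114,0,0,0.004,0.0016,0.001,0.122,0,0,0.004,0.0016,0.001,0.126,0,0,0.004,0.0016,0.001,0.126,0,0,0.004]}}

```text
clock: 27.75
tool_pos: [0.4488, 0.3596, 0.1041]
ee_rot: [2.811, -0.521, 1.976]
contact_force: [1.2, -0.1, 0.1]
grip_width: 0.0397
grip_force: 0.0
```

Run:
```python
from kn import *
go(KG-.008*n,RK(29.5),0)
```

```text
t 27.75 shift [-0.001  -0.0009  0.0019] rv [-0.002  0.001  0.001] q [ 0.37  0.44  2.11  1.17  0.55 -0.96] F [ 1.2 -0.1  0.1] w 0.0397 gf 0.0
```

Request:
{"op": "send_rows", "data": {"plan": [-0.001,-0.0009,0.002,0,0,0,-0.001,-0.0009,0.002,0,0,0,-0.001,-0.0009,0.002,0,0,0,-0.001,-0.0009,0.002,0,0,0,-0.001,-0.0009,0.002,0,0,0,-0.001,-0.0009,0.002,0,0,0,-0.001,-0.0009,0.002,0,0,0,-0.001,-0.0009,0.002,0,0,0], "claw": 1, "grip_force": 40}}

```text
clock: 28.42
tool_pos: [0.449, 0.3593, 0.1026]
ee_rot: [2.809, -0.521, 1.976]
contact_force: [-0.7, -0.9, -0.1]
grip_width: 0.0005
grip_force: 0.0
```

Request:
{"op": "send_rows", "data": {"plan": [0,0,0.001,0,0,0,0,0,0.002,0,0,0,0,0,0.003,0,0,0,0,0,0.004,0,0,0,0,0,0.005,0,0,0,0,0,0.006,0,0,0,0,0,0.007,0,0,0,0,0,0.0075,0,0,0,0,0,0.0075,0,0,0,0,0,0.0075,0,0,0]}}

```text
clock: 29.25
tool_pos: [0.4498, 0.3635, 0.0966]
ee_rot: [2.809, -0.521, 1.976]
contact_force: [-1.3, -6.7, 8.3]
grip_width: 0.0005
grip_force: 4.8
```

Run:
```python
from kn import *
go(KG-.016*n,RK(29.5),0)
s=ctrl.read_state();print("push along n",float(s["contact_force"]@n),"torque",s["ft_torque"].round(2))
```

```text
t 29.25 shift [ 0.     -0.0006  0.0015] rv [-0.     0.001  0.001] q [ 0.38  0.46  2.11  1.21  0.54 -0.99] F [-1.3 -6.7  8.3] w 0.0005 gf 4.765171349281445
push along n 10.695109579711774 torque [-0.32  0.21  0.1 ]
```

The fingers closed to 0.5 mm without holding the bar. I'll look before doing anything else.

Run:
```python
from kn import *
import k
s=ctrl.read_state();print((s["tool_pos"]-KG)@np.c_[ex,ey,n],s["grip_width"])
c=cam("wrist");W,q,n_,ex_,ey_,c0=k.knob(c)
T=np.linalg.inv(c["T"])
def pr(p):
    x=T[:3,:3]@p+T[:3,3];y=x[:2]/x[2];y=y*(1+c["k1"]*(y@y));return (c["camera_matrix"][:2,:2]@y+c["camera_matrix"][:2,2]).round(0)
print("px tcp",pr(s["tool_pos"]),"KG",pr(KG-.008*n),"bar ends",pr(KG+.013*n+.023*(ex*.87+ey*.49)),pr(KG+.013*n-.023*(ex*.87+ey*.49)))
m=(q[...,2]>.03)&(q[...,2]<.056)&(np.hypot(q[...,0],q[...,1])<.035)
print(m.sum(),cv2.minAreaRect(q[m][:,:2].astype(np.float32)),np.percentile(q[m][:,2],[10,50,90]))
d=c["depth"];im=c["image"][130:330,130:390,::-1];cv2.imwrite("pics/w6.png",cv2.resize(im,None,fx=2.8,fy=2.8))
```

```text
[ 0.00028537 -0.00053891 -0.01449783] 0.0005140779911145803
px tcp [254. 224.] KG [253. 228.] bar ends [253. 199.] [253. 283.]
1101 ((0.0075011542066931725, 0.007919754832983017), (0.01900154910981655, 0.017254497855901718), 49.413089752197266) [0.03928309 0.04510272 0.05253946]
```

View pics/w6.png

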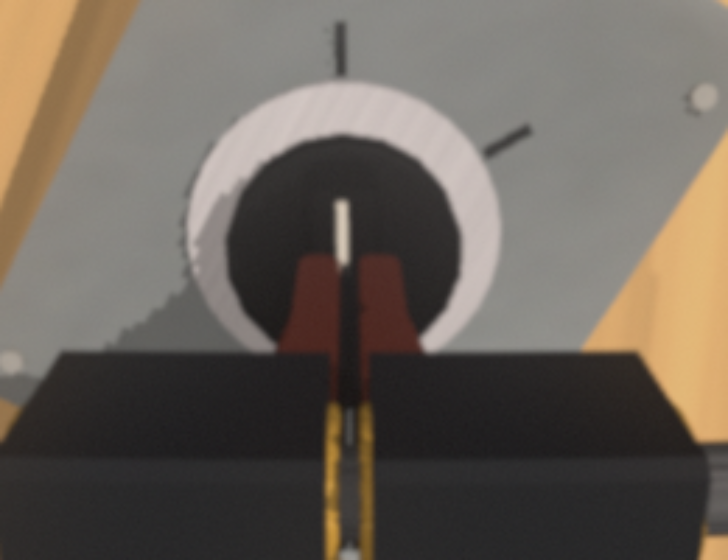

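Run:
```python
from kn import *
c=cam("wrist");W=pts(c)
f=lambda x,y:W[int(130+y/2.8),int(130+x/2.8)]
B=np.c_[ex*.87+ey*.49,-ex*.49+ey*.87,n]
for nm,xy in dict(fl=(320,275),fr=(382,275),fl2=(315,330),fr2=(390,330),ptr=(343,215),gap=(350,290),gap2=(349,330),blkL=(260,240),blkR=(430,240),blkT=(343,160),edgeL=(315,225),edgeR=(372,225),white=(210,230)).items():
    print(nm,((f(*xy)-KG)@B*1e3).round(1))
a=[0,0]
s=ctrl.read_state();print("tcp",((s["tool_pos"]-KG)@B*1e3).round(1),s["grip_width"],s["grip_force"])
```

```text
fl [10.   4.4 18.2]
fr [10.5 -6.3 19.4]
fl2 [ 9.8  4.6 39.7]
fr2 [10.  -6.9 39.9]
ptr [18.3  0.6  8.9]
gap [ 8.4 -1.  20.6]
gap2 [ 4.8 -0.5 28.8]
blkL [  3.8  18.7 -18.5]
blkR [  3.7 -17.8 -19.2]
blkT [ 22.5   0.7 -13.3]
edgeL [15.6  5.7  7.3]
edgeR [15.3 -4.6  6.2]
white [  1.   30.9 -32.4]
tcp [ -0.   -0.7 -14.5] 0.000695370560357958 4.7516434954013675
```

The fingers are resting on top of the bar. The wrist depth puts the bar top at z = +8 (pressed in about 5 mm) and the finger ends there too, so the tips are about 22 mm short of the reported TCP. I'll back off, open, and go in 22 mm deeper.

Request:
{"op": "send_rows", "data": {"plan": [0,0,-0.005,0,0,0,0,0,-0.014,0,0,0,0,0,-0.024,0,0,0,0,0,-0.03,0,0,0,0,0,-0.03,0,0,0]}}

```text
clock: 29.77
tool_pos: [0.4467, 0.3465, 0.1217]
ee_rot: [2.808, -0.521, 1.976]
contact_force: [0.2, 1.1, 0.1]
grip_width: 0.0001
grip_force: 0.0
```

Request:
{"op": "send_rows", "data": {"plan": [0,0,0,0,0,0,0,0,0,0,0,0,0,0,0,0,0,0,0,0,0,0,0,0,0,0,0,0,0,0,0,0,0,0,0,0], "claw": 0.1}}

```text
clock: 30.27
tool_pos: [0.4462, 0.3468, 0.1207]
ee_rot: [2.81, -0.521, 1.976]
contact_force: [0.5, 1.0, -0.4]
grip_width: 0.0369
grip_force: 0.0
```

Run:
```python
from kn import *
import k
go(KG-.028*n,RK(29.5),0)
c=cam("wrist");W,q,n_,ex_,ey_,c0=k.knob(c)
m=(q[...,2]>.0470)&(q[...,2]<.056)&(np.hypot(q[...,0],q[...,1])<.035)
print(m.sum(),cv2.minAreaRect(q[m][:,:2].astype(np.float32)),np.median(q[m][:,2]))
# finger tips: lowest red points in tool frame
s=ctrl.read_state();R0=R.from_euler("xyz",s["ee_rot"]).as_matrix();t=(W-s["tool_pos"])@R0
im=c["image"].astype(int);f=(im[...,0]>im[...,2]+25)&(abs(t[...,0])<.015)&(abs(t[...,1])<.05)&(abs(t[...,1])>.012)&(t[...,2]>-.06)&(t[...,2]<.01)
print("tip z in tool",f.sum(),np.percentile(t[f][:,2],[50,90,98,99.8]).round(4),"y",np.percentile(t[f][:,1],[1,99]))
```

```text
t 30.27 shift [ 0.0001 -0.0003  0.0431] rv [-0.001  0.001  0.001] q [ 0.35  0.4   2.12  1.12  0.57 -0.92] F [ 0.5  1.  -0.4] w 0.0369 gf 0.0
1650 ((-0.004526305943727493, 0.0005175173282623291), (0.04576597362756729, 0.01400149054825306), 30.592727661132812) 0.050981321934719104
tip z in tool 1022 [-0.0455 -0.0292 -0.0248 -0.023 ] y [-0.0269851  0.0273972]
```

Request:
{"op": "send_rows", "data": {"plan": [0,0,0.004,0,0,0,0,0,0.01,0,0,0,0,0,0.017,0,0,0,0,0,0.024,0,0,0,0,0,0.031,0,0,0,0,0,0.037,0,0,0,0,0,0.041,0,0,0,0,0,0.043,0,0,0,0,0,0.043,0,0,0]}}

```text
clock: 31.07
tool_pos: [0.451, 0.371, 0.0851]
ee_rot: [2.811, -0.521, 1.975]
contact_force: [-1.0, -0.0, -0.9]
grip_width: 0.0395
grip_force: 0.0
```

Request:
{"op": "send_rows", "data": {"plan": [0,0,0,0,0,0,0,0,0,0,0,0,0,0,0,0,0,0,0,0,0,0,0,0,0,0,0,0,0,0,0,0,0,0,0,0,0,0,0,0,0,0,0,0,0,0,0,0], "claw": 1, "grip_force": 40}}

```text
clock: 31.73
tool_pos: [0.4506, 0.3707, 0.0856]
ee_rot: [2.811, -0.521, 1.976]
contact_force: [-3.3, -2.5, 2.8]
grip_width: 0.0141
grip_force: 39.9
```

Run:
```python
from kn import *
go(KG-.036*n,RK(29.5),0)
```

```text
t 31.73 shift [0.     0.0002 0.0084] rv [-0.001  0.001  0.001] q [ 0.39  0.48  2.1   1.24  0.52 -1.03] F [-3.3 -2.5  2.8] w 0.0141 gf 39.945825934410095
```

Bar gripped (14.1 mm). Press in 7.5 mm.

Request:
{"op": "send_rows", "data": {"plan": [0,0,0.001,0,0,0,0,0,0.002,0,0,0,0,0,0.003,0,0,0,0,0,0.004,0,0,0,0,0,0.005,0,0,0,0,0,0.006,0,0,0,0,0,0.007,0,0,0,0,0,0.0078,0,0,0,0,0,0.0078,0,0,0]}}

```text
clock: 32.48
tool_pos: [0.4514, 0.375, 0.0793]
ee_rot: [2.811, -0.522, 1.976]
contact_force: [-6.7, -6.9, 8.1]
grip_width: 0.0138
grip_force: 40.0
```

Run:
```python
from kn import *
go(KG-.036*n,RK(29.5),0)
s=ctrl.read_state();print("push",s["contact_force"]@n, s["ft_torque"].round(2))
c=cam("wrist");W=pts(c);q=(W-KG)@np.c_[ex,ey,n]
m=(abs(q[...,0]-.0)<.03)&(abs(q[...,1])<.03)&(q[...,2]<-.008)&(q[...,2]>-.03);h=np.histogram(q[m][:,2]*1e3,bins=np.arange(-30,-7,1));print(list(zip(h[1],h[0])))
```

```text
t 32.48 shift [-0.      0.0002  0.0007] rv [-0.001  0.001  0.001] q [ 0.4   0.5   2.1   1.27  0.52 -1.04] F [-6.7 -6.9  8.1] w 0.0138 gf 39.962722063064575
push 11.273724764784077 [-0.42  0.8   0.51]
[(np.int64(-30), np.int64(1)), (np.int64(-29), np.int64(24)), (np.int64(-28), np.int64(29)), (np.int64(-27), np.int64(32)), (np.int64(-26), np.int64(41)), (np.int64(-25), np.int64(22)), (np.int64(-24), np.int64(51)), (np.int64(-23), np.int64(118)), (np.int64(-22), np.int64(626)), (np.int64(-21), np.int64(1117)), (np.int64(-20), np.int64(273)), (np.int64(-19), np.int64(8)), (np.int64(-18), np.int64(13)), (np.int64(-17), np.int64(14)), (np.int64(-16), np.int64(15)), (np.int64(-15), np.int64(14)), (np.int64(-14), np.int64(25)), (np.int64(-13), np.int64(30)), (np.int64(-12), np.int64(36)), (np.int64(-11), np.int64(42)), (np.int64(-10), np.int64(38)), (np.int64(-9), np.int64(40))]
```

Request:
{"op": "send_rows", "data": {"plan": [0,0,0.0003,0,0,0.04,0,0,0.0003,0,0,0.12,0,0,0.0003,0,0,0.22,0,0,0.0003,0,0,0.32,0,0,0.0003,0,0,0.42,0,0,0.0003,0,0,0.52,0,0,0.0003,0,0,0.62,0,0,0.0003,0,0,0.72,0,0,0.0003,0,0,0.82,0,0,0.0003,0,0,0.92,0,0,0.0003,0,0,1.0,0,0,0.0003,0,0,1.05]}}

```text
clock: 33.53
tool_pos: [0.4507, 0.3751, 0.0791]
ee_rot: [-2.797, -0.513, 0.742]
contact_force: [-7.1, -7.0, 8.2]
grip_width: 0.0136
grip_force: 40.0
```

Run:
```python
from kn import *
go(KG-.036*n,RK(-30.5),0)
s=ctrl.read_state();print("push",s["contact_force"]@n, "moment about -n",-s["ft_torque"]@n,s["ft_torque"].round(2))
```

```text
t 33.53 shift [0.0007 0.0006 0.0005] rv [-0.001  0.002 -0.006] q [0.4  0.5  2.1  1.27 0.52 0.01] F [-7.1 -7.   8.2] w 0.0136 gf 39.988619685173035
push 11.492656046125706 moment about -n -0.2753693821299924 [-0.58  1.01  0.95]
```

Turned to the stop. Let it out 8 mm, open, and withdraw.

Request:
{"op": "send_rows", "data": {"plan": [0,0,-0.001,0,0,0,0,0,-0.002,0,0,0,0,0,-0.003,0,0,0,0,0,-0.004,0,0,0,0,0,-0.005,0,0,0,0,0,-0.006,0,0,0,0,0,-0.007,0,0,0,0,0,-0.0078,0,0,0,0,0,-0.0078,0,0,0]}}

```text
clock: 34.28
tool_pos: [0.4499, 0.3709, 0.0852]
ee_rot: [-2.799, -0.514, 0.747]
contact_force: [-6.1, -2.3, 2.6]
grip_width: 0.0139
grip_force: 40.0
```

Request:
{"op": "send_rows", "data": {"plan": [0,0,0,0,0,0,0,0,0,0,0,0,0,0,0,0,0,0,0,0,0,0,0,0,0,0,0,0,0,0,0,0,0,0,0,0], "claw": 0.1}}

```text
clock: 34.78
tool_pos: [0.4516, 0.371, 0.0855]
ee_rot: [-2.8, -0.516, 0.745]
contact_force: [0.1, -0.4, 0.2]
grip_width: 0.039
grip_force: 0.0
```

Request:
{"op": "send_rows", "data": {"plan": [0,0,-0.004,0,0,0,0,0,-0.012,0,0,0,0,0,-0.024,0,0,0,0,0,-0.038,0,0,0,0,0,-0.053,0,0,0,0,0,-0.068,0,0,0,0,0,-0.083,0,0,0,0,0,-0.096,0,0,0,0,0,-0.107,0,0,0,0,0,-0.116,0,0,0,0,0,-0.12,0,0,0,0,0,-0.12,0,0,0]}}

```text
clock: 35.78
tool_pos: [0.438, 0.3033, 0.1848]
ee_rot: [-2.801, -0.517, 0.745]
contact_force: [0.6, 0.1, -0.0]
grip_width: 0.04
grip_force: 0.0
```

Run:
```python
from kn import *
import k
c=cam("wrist");W,q,n_,ex_,ey_,c0=k.knob(c)
m=(q[...,2]>.0440)&(q[...,2]<.056)&(np.hypot(q[...,0],q[...,1])<.035)
print(m.sum(),cv2.minAreaRect(q[m][:,:2].astype(np.float32)),np.median(q[m][:,2]))
c=cam("top");W=pts(c);old=dict(np.load("top0.npz"));
for g in((.606,.129),(.511,.0975)):
    Q=W[np.hypot(W[...,0]-g[0],W[...,1]-g[1])<.045];r=Q[(abs(Q[:,2]-.149)<.008)];print(len(r),cv2.minEnclosingCircle(r[:,:2].astype(np.float32)) if len(r)>5 else 0)
c=cam("scene");cv2.imwrite("pics/s3.png",c["image"][100:320,100:460,::-1])
```

```text
887 ((-0.004728024825453758, -0.00013288669288158417), (0.013963446952402592, 0.04433843493461609), 60.44467544555664) 0.05099736758531954
57 ((0.6065661311149597, 0.1303776651620865), 0.02803676389157772)
52 ((0.5118650794029236, 0.09898857027292252), 0.027922803536057472)
```

```bash
ls pics | wc -l; python3 -c "
from h import *
s=ctrl.read_state();print(s['clock'],s['contact_force'],s['grip_width'],s['tool_pos'])"
```

```text
13
35.9333 [-0.32688167  0.83055515 -0.04438151] 0.03964556850282069 [0.43740455 0.30370601 0.18350317]
```

The bar has turned 60° and its height is back at 51.0 mm, so the knob is out. Both goblets are within 2 mm of the pad centres and the robot touches nothing. Handing in.

```bash
python3 -c "
from plant import ctrl
print(ctrl.hand_in())"
```

```text
the job is handed in; nothing more can be done
None
```

I handed the job in at about 36 s: both goblets stand upright on their felt pads within about 2 mm of centre, and the knob is turned 60° to on and sprung back out; `hand_in` gave no verdict.

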